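# Turn the rinsed glue pot over and stand it under the glue tap

## Robot

A 6-joint arm with a two-finger parallel gripper is mounted at the origin on the work surface. World frame = base frame: x ahead of the robot, y to its left, z up, the work surface at z = 0. Lengths are in mm, angles in rad, forces in N, time in s.
With the tool pointing down it reaches from about 250 to 775 mm from the base axis. Payload 4 kg.
Tool frame: the origin (TCP) lies on the centre line of the jaws, within the pads' length; the fingertips stand 8 mm ahead of it and the grasp point (between the pads) lies 11 mm behind it (env.nose_length is the distance from the TCP to the fingertips, in mm); z points along the fingers, y is the direction in which the jaws open and shut (so a half turn about z gives the same grasp; the last joint's range is limited). The gripper opens to 85 mm and grips with 20 to 120 N. Pads are 22 mm wide; open, the fingers measure 114 mm over their backs; the gripper's body (76 mm by 85 mm) begins 54 mm behind the grasp point. The pads swing forward as they close: fully open they stand 13 mm farther back than shut.
Start: joints at [1.1, 0.087, 1.371, -0, 1.684, -0.103], TCP at [197.769, 513.229, 239.341] pointing down, gripper open.
Joint ranges: [-3.1, 3.1], [-0.76, 2.03], [0.27, 2.55], [-1.08, 4.22], [0.17, 2.65], [-2.57, 2.57]. Speed limits (rad/s): [2.79, 2.79, 3.14, 3.14, 3.14, 3.14].

## Interface

Orientations are given as a rotation vector (axis times angle).
In Python, from bench import env, get_image, camera_model gives the robot as it stands.
- The arm moves only by the tool carry_out, never from a script. Its argument "motion" is a list of rows, each a list of 5 numbers: the closure, from 0 (fully open) to 1 (shut), then the shift along the world's x, y, z in m, then the turn about the world's z in rad. In form: [[jaw, x, y, z, roll], ...]. A call has 1 to 8 rows; each row shifts and turns the commanded pose from where the row before left it; what a row does not reach is not made up. A row lasts 1/10 s, in which the tool goes at most 50 mm and 8.59 degrees, less where a joint would pass 70% of its speed; a pose out of reach is approached as far as the arm can. A call with a gripper value outside its range is refused whole. The fingers move at their own pace and stop on an object; "newtons" is the grip in N (left out, the last holds). Time passes only in rows, so rows that do not move let the fingers close. It gives the time, the measured TCP pose, the force and the opening at its end, in the units of the state.
- env.get_obs(): the state, without advancing time (a new reading comes with each control period).
- get_image(name): name is "scene" or "side" or "wrist"; returns the picture (480x640x3 uint8, blue, green, red); there is no depth.
- camera_model(name): a dict with "K" (3x3 intrinsics, pixels), "k1" (the pictures are not rectified: a ray, as slopes to the right and down, at radius r is drawn at 1 + k1 r^2 times it, then the intrinsics apply), "T" (4x4, takes a point from camera to world coordinates). Camera axes: x right, y down, z forward; pixel columns grow to the right and rows downward; lengths in mm; the calibration is good to about 2 mm. A picture is of the moment at which its call begins: read the wrist's pose just before it. camera_model takes no time and is no camera call; for the wrist camera it gives the pose at the moment of the call.
- env.finish_job(): hands the job in, once; it reports no verdict.
The state is a dict: "time_s": time; "q": joint angles; "joint_velocities": joint speeds; "effort": joint torques, N m; "eef_pos": TCP position; "ee_rot": TCP orientation; "ft_force": force on the tool from outside, world axes, zero at the start; "torque": the same for the moment, N m; "opening": opening from 0.0 (shut) to 1.0 (fully open).
Only numpy, scipy, OpenCV 4.12 (cv2) and the standard library are available. Lean on these libraries where they do the work, as an engineer would, in place of code of your own. Each camera call takes 0.05 s, during which the arm holds its last target.

## Task

The white glue pot was rinsed and left mouth-down on the draining mat. Turn it mouth-up and stand it in the drip pan under the tap of the glue canister, centred so that the spout points well inside its mouth, ready to be filled. Set it down gently, do not knock the tap or the canister, and leave the other tools where they are.

Things in the scene. Friction and masses are not known exactly. Their poses are not given: they have to be found in the camera images.
- pot: glue pot: white plastic, eight flat sides (regular octagon, 58 mm across flats, each flat 24 mm wide), straight, 85 mm tall, 0.1 kg, walls 3 mm, base 4 mm. Starts mouth-down on the mat. Origin: centre of the mouth; z runs from the mouth out through the closed base: up at the start, down once it is mouth-up. x and y are each square to a pair of flats; flats follow every 45 degrees
- pot_foot (a point): centre of the outside of the pot's closed base, 85 mm along the pot's z axis from its mouth (same axes). Laid on its side the pot rests steadily on a flat, its axis level, 29 mm above the surface
- mat: ribbed grey draining mat, fixed, 240 x 260 mm (its x, y), top 8 mm above the bench; origin at the centre of its underside. The pot starts on it, at x -60 to -10 and y 0 to 60 mm from that centre; nothing stands within 50 mm of the pot's axis, and what lies on the mat beyond that is at most 20 mm high
- dispenser: glue dispenser, fixed: white canister on a plywood stand, its tap above a steel drip pan. Origin on the bench below the spout; x points level from the spout to the canister, z up. The stand begins at x = 90 mm, is 230 mm wide and ends at x = 380 mm; canister top 285 mm high. The tap (up to 30 mm thick, axis 197 mm high, T handle to 240 mm) lies over the +x half of the pan; the -x side is open
- spout (a point): lower end of the tap's spout (18 mm diameter, pointing straight down), 168 mm above the bench
- pan (a point): centre of the drip pan's floor, straight below the spout, 4 mm above the bench; the pan is 140 x 140 mm, square to the dispenser, its lip 10 mm above the bench
- brush: flat glue brush lying on the mat, 170 mm long, 18 mm thick, wooden handle; origin under it near the ferrule. Bystander
- spreader: flat plastic glue spreader lying on the mat, 105 x 60 mm, 10 mm thick at its back edge; origin under its middle. Bystander
- tin: round plain metal tin standing empty, mouth up, 72 mm across, 100 mm tall; origin under its middle. Bystander
- rule: folded wooden rule, 235 x 20 x 16 mm; origin under its middle. Bystander
- saw: veneer saw with a turned handle, 225 mm long, 30 mm high; origin under it between handle and blade. Bystander
- chisel: chisel lying flat, 265 mm long, 28 mm thick; origin under it by the ferrule. Bystander

How it is judged (in metres and radians):
At the end, for the whole second after the job is handed in: The pot stands still and released, mouth-up (within 8 degrees of upright), its base on the drip pan's floor (within 6 mm of it), its centre within 20 mm of the point straight below the spout (angle between pot's own z axis and vertical above 3 rad and horizontal distance between pot_foot and spout below 0.02 m and height (world z) of pot_foot below 0.01 m and linear speed of pot below 0.02 m/s and angular speed of pot below 0.2 rad/s); the robot touches nothing.
It fails at once if the pot is banged down in the pan or run into the tap or canister (over 40 N) (contact force between pot and dispenser above 40 N).
It fails at once if the pot is dropped or thrown into the pan (over 0.5 m/s when its base is less than 26 mm above the pan's floor) (horizontal distance between pot_foot and pan below 0.09 m and height (world z) of pot_foot below 0.03 m and linear speed of pot above 0.5 m/s).
It fails at once if the robot knocks the tap, stand or canister (over 15 N) (contact force between any of the arm, the fingers and dispenser above 15 N).
It fails at once if the brush, spreader, tin, rule, saw or chisel is pushed more than 30 mm (distance of any of brush, spreader, tin, rule, saw, chisel from where it was at the start of the episode above 0.03 m).
It also fails if it takes over 64 s, if anything falls off the work surface, if the arm or the gripper's body presses on something with over 40 N, if the wrist force passes 120 N, or if a joint passes its speed limit or range.

## Working session

There is one attempt and no reset: what is moved stays moved. The work goes in short steps, Python scripts to look and compute and a tool call to move; the robot and the scene stay as the last step left them, time stands still between calls to the robot, and variables do not carry over. Pictures are saved under pics/ and viewed, and the job is handed in when it is done.

Besides the shell and the picture viewer there is one more tool, called in YAML: its name, and indented under it one key for each argument. carry_out: Moves the arm, as the interface text tells. Its arguments: {"type":"object","properties":{"motion":{"type":"array","items":{"type":"array","items":{"type":"number"}}},"newtons":{"type":"number"}},"required":["motion"]}

```bash
ls; mkdir -p pics; cat > h.py <<'E'
import numpy as np,cv2
from bench import env,get_image,camera_model
def ray(name,uv,cm=None):
    c=cm or camera_model(name);K=np.array(c["K"]);k1=c["k1"];T=np.array(c["T"])
    d=np.array([(uv[0]-K[0,2])/K[0,0],(uv[1]-K[1,2])/K[1,1]]);s=d.copy()
    for _ in range(30): s=d/(1+k1*(s@s))
    v=T[:3,:3]@np.array([s[0],s[1],1]);return T[:3,3],v
def onz(name,uv,z,cm=None):
    o,v=ray(name,uv,cm);return o+v*(z-o[2])/v[2]
def proj(name,P,cm=None):
    c=cm or camera_model(name);K=np.array(c["K"]);T=np.array(c["T"])
    P=np.atleast_2d(P);p=(P-T[:3,3])@T[:3,:3];s=p[:,:2]/p[:,2:];s=s*(1+c["k1"]*(s**2).sum(1,keepdims=True))
    return s*[K[0,0],K[1,1]]+K[:2,2]
E
python3 - <<'E'
from h import *
for n in ["scene","side","wrist"]:
    c=camera_model(n); print(n,np.round(c["K"],1).tolist(),c["k1"],np.round(c["T"],3).tolist())
    cv2.imwrite(f"pics/{n}0.png",get_image(n))
print(env.get_obs(), env.nose_length)
E
```

```text
pics
scene [[531.3, 0.0, 320.0], [0.0, 531.3, 249.9], [0.0, 0.0, 1.0]] -0.06660614374487825 [[0.485, 0.584, -0.651, 1430.697], [0.874, -0.319, 0.366, -619.476], [0.006, -0.747, -0.665, 1000.663], [0.0, 0.0, 0.0, 1.0]]
side [[624.0, 0.0, 327.9], [0.0, 624.0, 247.6], [0.0, 0.0, 1.0]] -0.16857878526637368 [[0.881, -0.329, 0.34, 23.875], [-0.473, -0.595, 0.65, -1151.823], [-0.012, -0.733, -0.68, 1191.839], [0.0, 0.0, 0.0, 1.0]]
wrist [[397.1, 0.0, 318.6], [0.0, 397.1, 234.8], [0.0, 0.0, 1.0]] -0.08589826041378663 [[0.359, 0.883, 0.304, 119.129], [0.934, -0.338, -0.119, 544.109], [-0.002, 0.327, -0.945, 373.236], [0.0, 0.0, 0.0, 1.0]]
{'time_s': 0.15, 'q': array([ 1.09986296e+00,  8.78539967e-02,  1.37192564e+00, -2.75250894e-05,
        1.68363290e+00, -1.03108118e-01]), 'joint_velocities': array([-0.00148149, -0.00222647, -0.00406095,  0.00338947, -0.00039386,
        0.00133065]), 'effort': array([ 2.06948207e-03, -3.52372670e+01, -3.13679874e+01, -3.39567896e-05,
        8.00577836e-03, -1.43420561e-06]), 'eef_pos': array([197.61613889, 512.86455687, 238.36102338]), 'ee_rot': array([-5.74442040e-01, -3.08812907e+00,  2.75345313e-03]), 'ft_force': array([-0.80202021, -0.85883942,  0.60965815]), 'torque': array([-0.01057204, -0.01980717,  0.08380365]), 'opening': 0.998898162472888} 8.0
```

View pics/scene0.png

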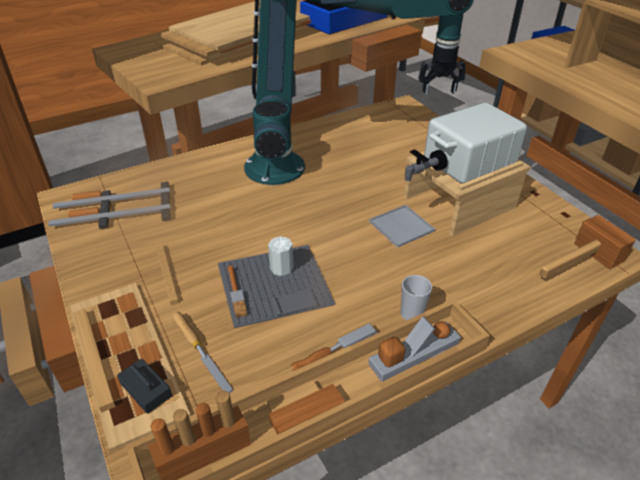

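View pics/side0.png

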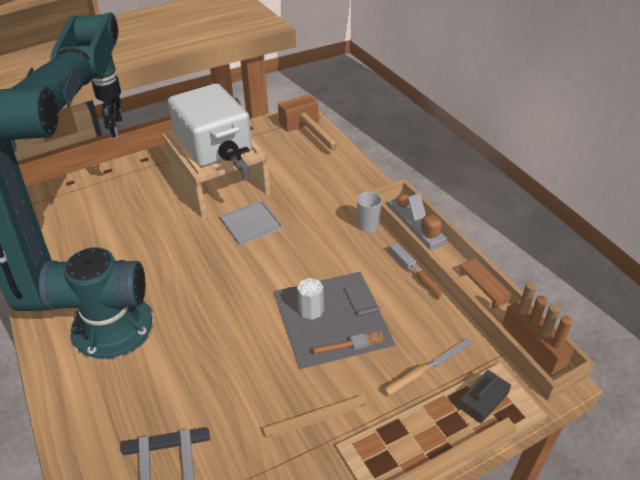

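View pics/wrist0.png

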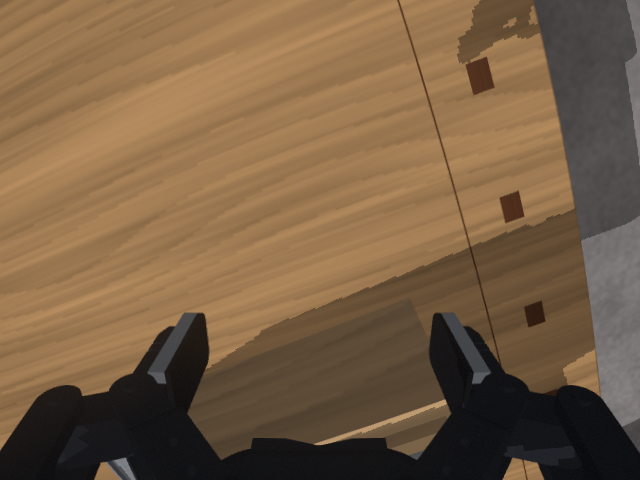

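```bash
python3 - <<'E'
from h import *
a=cv2.imread("pics/scene0.png");b=cv2.imread("pics/side0.png")
cv2.imwrite("pics/c1.png",cv2.resize(a[210:330,210:450],None,fx=3.3,fy=3.3,interpolation=3))
cv2.imwrite("pics/c2.png",cv2.resize(b[140:370,200:400],None,fx=2.6,fy=2.6,interpolation=3))
E
```

```text
(no output)
```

View pics/c1.png

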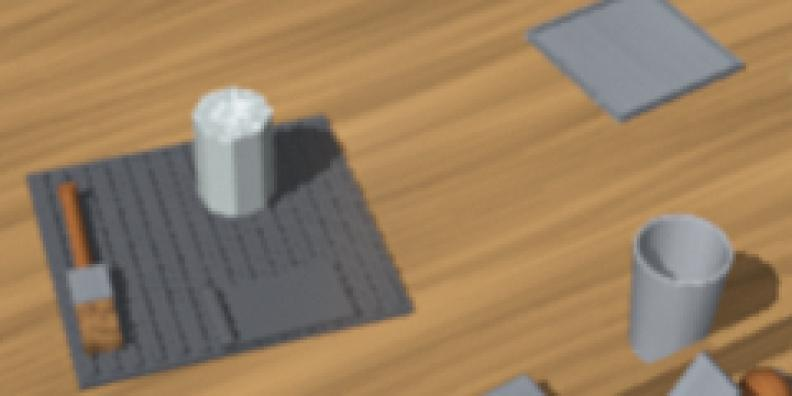

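View pics/c2.png

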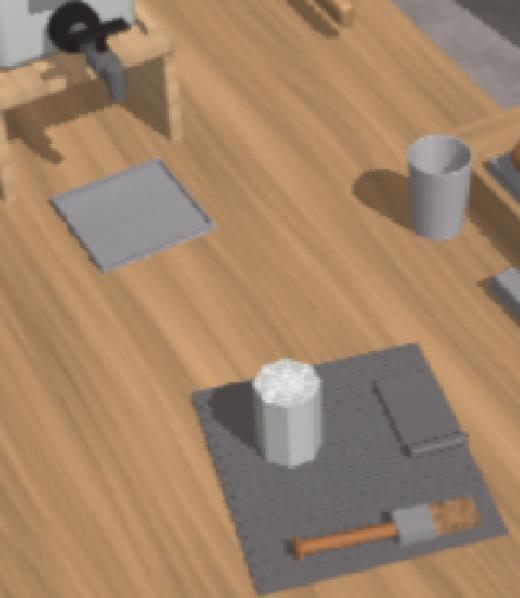

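```bash
python3 - <<'E'
from h import *
P=lambda n,l,s,o,z:[onz(n,np.array(u)/s+o,z)[:2] for u in l]
np.set_printoptions(precision=1,suppress=True)
A=P("side",[(51,203),(158,160),(213,226),(104,270)],2.6,[200,140],10);print(np.array(A),np.mean(A,0),[np.linalg.norm(A[i]-A[i-1]) for i in range(4)],[np.degrees(np.arctan2(*(A[i]-A[i-1])[::-1])) for i in range(4)])
B=P("scene",[(743,67),(622,121),(527,37)],3.3,[210,210],10);print(np.array(B),(B[0]+B[2])/2)
print("spout",onz("side",np.array([118,98])/2.6+[200,140],168),onz("scene",[409,178],168))
print("pot",onz("side",np.array([287,383])/2.6+[200,140],93),onz("scene",np.array([233,112])/3.3+210,93))
M=P("side",[(193,394),(417,344),(507,532),(262,594)],2.6,[200,140],8);print(np.array(M),np.mean(M,0))
print("brush ends",P("side",[(298,547),(478,512)],2.6,[200,140],15)); print("spreader",P("side",[(375,380),(430,372),(467,435),(412,455)],2.6,[200,140],12))
print("tin",onz("side",np.array([440,155])/2.6+[200,140],100))
for n,u in [("rule",(265,432)),("rule",(364,402)),("saw",(390,388)),("saw",(470,343)),("brushchisel",(395,250)),("c",(435,293))]: print(n,onz("side",u,10))
E
```

```text
[[395.3 247.2]
 [534.  259. ]
 [540.3 120.5]
 [405.5 112.2]] [468.8 184.7] [np.float64(135.36007415135035), np.float64(139.18463489170594), np.float64(138.66649136730447), np.float64(135.03420947215764)] [np.float64(94.32705980920937), np.float64(4.871355491352057), np.float64(-87.39117344957202), np.float64(-176.4884275535365)]
[[547.4 264.8]
 [555.4 127.2]
 [419.4 118.5]] [483.4 191.6]
spout [471.  188.9 168. ] [470.7 203.4 168. ]
pot [ 469.3 -205.4   93. ] [ 472.8 -198.8   93. ]
[[ 414.3 -100.3]
 [ 646.2 -147.6]
 [ 594.9 -399.4]
 [ 365.5 -353.1]] [ 505.2 -250.1]
brush ends [array([ 415.8, -326.4]), array([ 580.7, -370.9])]
spreader [array([ 581.4, -174.6]), array([ 635.4, -191.8]), array([ 623.4, -282.2]), array([ 563.8, -278.5])]
tin [765.6  10.7 100. ]
rule [ 222.  -468.6   10. ]
rule [ 446.8 -504.1   10. ]
saw [ 517.1 -500.5   10. ]
saw [ 754.7 -485.8   10. ]
brushchisel [ 773.4 -120.6   10. ]
c [ 776.  -308.6   10. ]
```

carry_out:
  motion:
    - [0, 0, -0.05, 0, 0]
    - [0, 0, -0.05, 0, 0]
    - [0, 0.005, -0.05, 0, 0]
    - [0, 0.005, -0.05, 0, 0]
    - [0, 0.01, -0.045, 0, 0]
    - [0, 0.015, -0.045, 0, 0]
    - [0, 0.015, -0.045, 0, 0]
    - [0, 0.015, -0.045, 0, 0]

```text
time_s: 0.95
eef_pos: [262.5, 132.1, 239.2]
ee_rot: [0.572, 3.088, 0.001]
ft_force: [1.0, 0.8, 0.2]
opening: 1.0
```

carry_out:
  motion:
    - [0, 0.015, -0.045, 0, 0]
    - [0, 0.015, -0.045, 0, 0]
    - [0, 0.02, -0.045, 0, 0]
    - [0, 0.025, -0.043, 0, 0]
    - [0, 0.025, -0.043, 0, 0]
    - [0, 0.025, -0.043, 0, 0]
    - [0, 0.025, -0.043, 0, 0]
    - [0, 0.025, -0.043, 0, 0]

```text
time_s: 1.75
eef_pos: [438.2, -218.3, 238.9]
ee_rot: [-0.576, -3.088, -0.001]
ft_force: [0.4, 0.3, 0.5]
opening: 1.001
```

```bash
python3 - <<'E'
from h import *
o=env.get_obs();print(o["time_s"],o["eef_pos"],o["q"],o["ee_rot"])
cv2.imwrite("pics/w1.png",get_image("wrist"))
E
```

```text
1.75 [ 438.16961165 -218.33080865  238.89148702] [-5.78369753e-01 -4.76768028e-02  1.50881612e+00  3.46884395e-04
  1.68096941e+00 -1.78043723e+00] [-5.75800444e-01 -3.08802448e+00 -8.11212129e-04]
```

View pics/w1.png

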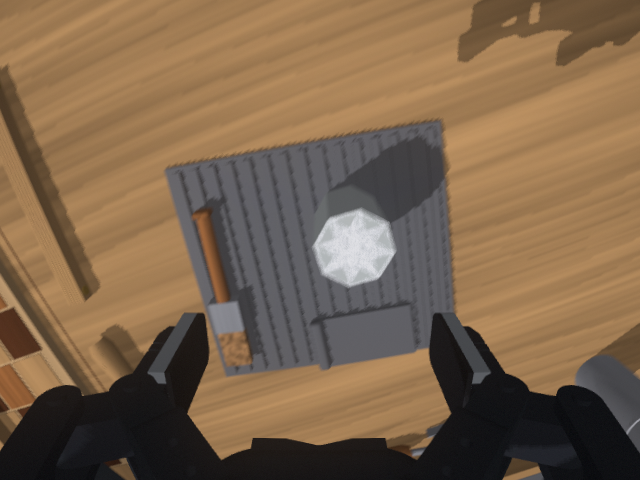

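```bash
python3 - <<'E'
from h import *
from scipy.optimize import least_squares
np.set_printoptions(precision=1,suppress=True)
im=cv2.imread("pics/w1.png");c=camera_model("wrist")
m=(im.min(2)>150).astype(np.uint8);n,l,st,ce=cv2.connectedComponentsWithStats(m)
k=l[247,354];cnt=max(cv2.findContours((l==k).astype(np.uint8),0,1)[0],key=len)[:,0]
h=cv2.convexHull(cnt)[:,0];print(st[k])
W=np.array([onz("wrist",p,93,c)[:2] for p in h])
pts=cnt;W=np.array([onz("wrist",p,93,c)[:2] for p in pts])
def f(p):
    d=W-p[:2];a=np.arctan2(d[:,1],d[:,0])-p[2];r=np.hypot(*d.T)
    return r*np.cos((a+np.pi/8)%(np.pi/4)-np.pi/8)-p[3]
for a0 in (0,.2,.4,.6):
    s=least_squares(f,[*W.mean(0),a0,29],loss="soft_l1");print(s.x,np.degrees(s.x[2])%45,s.cost)
M=[onz("wrist",p,8,c)[:2] for p in [(167,169),(441,121),(226,376)]];print(np.array(M))
E
```

```text
[ 313  209   83   78 4594]
[ 472.1 -207.9   -0.1   28.6] 41.157206810958655 12.98516565946397
[ 472.1 -207.9   -0.1   28.6] 41.157206843263005 12.985165659463988
[ 472.1 -207.9    0.7   28.6] 41.15720647025398 12.985165659463775
[ 472.1 -207.9    0.7   28.6] 41.157206450327145 12.985165659463785
[[ 368.1 -347.4]
 [ 418.9  -98.8]
 [ 598.3 -397.7]]
```

carry_out:
  motion:
    - [0, 0.004, 0.001, -0.008, -0.145]
    - [0, 0.004, 0.001, -0.008, -0.145]
    - [0, 0.004, 0.001, -0.008, -0.145]
    - [0, 0.004, 0.001, -0.008, -0.145]
    - [0, 0.004, 0.001, -0.008, -0.145]
    - [0, 0.004, 0.001, -0.008, -0.145]
    - [0, 0.004, 0.001, -0.008, -0.145]
    - [0, 0.006, 0.003, -0.008, -0.145]

```text
time_s: 2.6
eef_pos: [471.4, -206.0, 174.6]
ee_rot: [-2.18, -2.261, 0.001]
ft_force: [-0.8, -0.7, -0.0]
opening: 1.0
```

carry_out:
  motion:
    - [0, 0, 0, -0.005, -0.119]
    - [0, 0, 0, 0, 0]

```text
time_s: 2.8
eef_pos: [471.0, -205.5, 168.9]
ee_rot: [-2.302, -2.134, 0.001]
ft_force: [-0.5, 0.1, -0.4]
opening: 1.001
```

```bash
cat >> h.py <<'E'
def jaw(o=None):
    from scipy.spatial.transform import Rotation as R
    o=o or env.get_obs();m=R.from_rotvec(o["ee_rot"]).as_matrix();return np.degrees(np.arctan2(m[1,1],m[0,1])), m[:,2]
def st():
    o=env.get_obs();print(round(o["time_s"],2),np.round(o["eef_pos"],1),"jaw",np.round(jaw(o)[0],2),"q",np.round(o["q"],2),"f",np.round(o["ft_force"],1),"op",round(o["opening"],3))
E
python3 - <<'E'
from h import *
st()
cv2.imwrite("pics/w2.png",get_image("wrist"))
E
```

```text
2.8 [ 471.  -205.5  168.9] jaw -4.32 q [-0.52  0.03  1.57  0.    1.54 -0.45] f [-0.5  0.1 -0.4] op 1.001
```

View pics/w2.png

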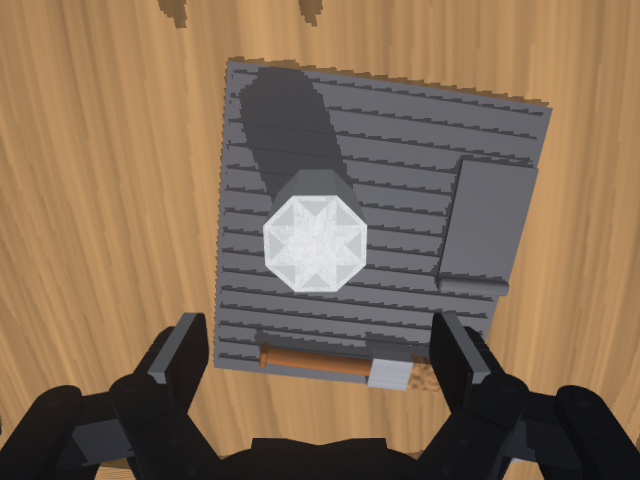

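```bash
cat >> h.py <<'E'
def fitpot(im,c,seed,z,thr=150):
    from scipy.optimize import least_squares
    m=(im.min(2)>thr).astype(np.uint8);n,l,s_,ce=cv2.connectedComponentsWithStats(m)
    k=l[seed[1],seed[0]];cnt=max(cv2.findContours((l==k).astype(np.uint8),0,1)[0],key=len)[:,0]
    W=np.array([onz("wrist",p,z,c)[:2] for p in cnt])
    def f(p):
        d=W-p[:2];a=np.arctan2(d[:,1],d[:,0])-p[2];r=np.hypot(*d.T)
        return r*np.cos((a+np.pi/8)%(np.pi/4)-np.pi/8)-p[3]
    b=min([least_squares(f,[*W.mean(0),a0,29],loss="soft_l1") for a0 in (0,.2,.4,.6)],key=lambda s:s.cost)
    return b.x[:2],np.degrees(b.x[2])%45,b.x[3],b.cost
E
python3 - <<'E'
from h import *
np.set_printoptions(precision=2,suppress=True)
c=camera_model("wrist");print(np.array(c["T"]))
im=cv2.imread("pics/w2.png")
print(fitpot(im,c,(315,240),93))
for p in [(228,60),(550,107),(215,366)]: print(onz("wrist",p,8,c))
print(proj("wrist",[[471,-205.5,161]],c))
E
```

```text
[[   1.     -0.07   -0.02  477.74]
 [  -0.07   -0.94   -0.33 -121.13]
 [  -0.      0.33   -0.95  304.66]
 [   0.      0.      0.      1.  ]]
(array([ 469.52, -200.14]), np.float64(41.23970360981086), np.float64(28.9403247584641), np.float64(3.1015317695547404))
[416.05 -89.57   8.  ]
[ 647.51 -135.87    8.  ]
[ 366.97 -342.12    8.  ]
[[317.58 315.13]]
```

```bash
python3 - <<'E'
from h import *
np.set_printoptions(precision=2,suppress=True)
st();c=camera_model("wrist");im=get_image("wrist");st()
cv2.imwrite("pics/w3.png",im)
print(fitpot(im,c,(315,240),93))
E
```

```text
2.85 [ 471.3 -205.8  169.6] jaw -4.2 q [-0.52  0.03  1.57  0.    1.54 -0.45] f [ 0.3 -0.6  0.8] op 1.005
2.9 [ 471.5 -206.1  170.2] jaw -4.21 q [-0.52  0.03  1.57 -0.    1.54 -0.45] f [-0.7 -0.4  0.4] op 0.998
(array([ 469.26, -199.53]), np.float64(41.091013595575895), np.float64(28.82639170147838), np.float64(3.2104848002848323))
```

carry_out:
  motion:
    - [0, -0.001, 0.003, -0.02, 0]
    - [0, -0.0005, 0.003, -0.03, 0]
    - [0, 0, 0, -0.03, 0]
    - [0, 0, 0, -0.028, 0]
    - [0, 0, 0, 0, 0]

```text
time_s: 3.4
eef_pos: [467.2, -198.7, 58.3]
ee_rot: [-2.296, -2.131, 0.004]
ft_force: [0.6, 0.1, -0.2]
opening: 1.0
```

carry_out:
  motion:
    - [1, 0, 0, 0, 0]
    - [1, 0, 0, 0, 0]
    - [1, 0, 0, 0, 0]
    - [1, 0, 0, 0, 0]
    - [1, 0, 0, 0, 0]
    - [1, 0, 0, 0, 0]
  newtons: 20

```text
time_s: 4.0
eef_pos: [471.7, -201.2, 64.8]
ee_rot: [2.301, 2.133, 0.002]
ft_force: [-0.0, 0.3, 7.2]
opening: 0.677
```

```bash
python3 - <<'E'
from h import *
st();cv2.imwrite("pics/w4.png",get_image("wrist"))
im=get_image("side");cv2.imwrite("pics/s4.png",cv2.resize(im[200:400,200:450],None,fx=3,fy=3,interpolation=3))
E
```

```text
4.0 [ 471.7 -201.2   64.8] jaw -4.34 q [-0.51  0.1   1.71 -0.    1.32 -0.44] f [-0.   0.3  7.2] op 0.677
```

View pics/w4.png

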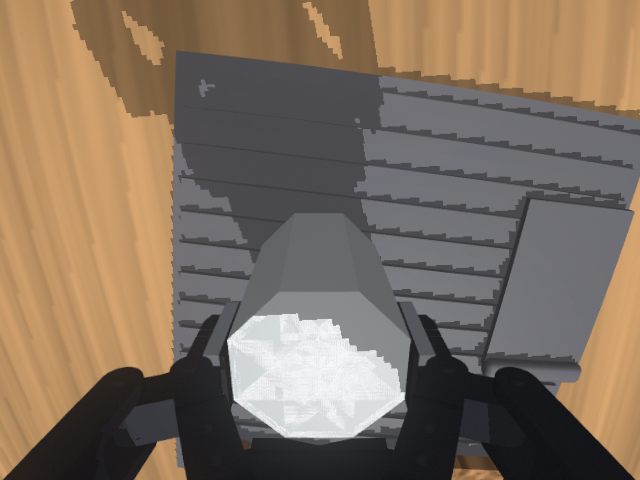

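View pics/s4.png

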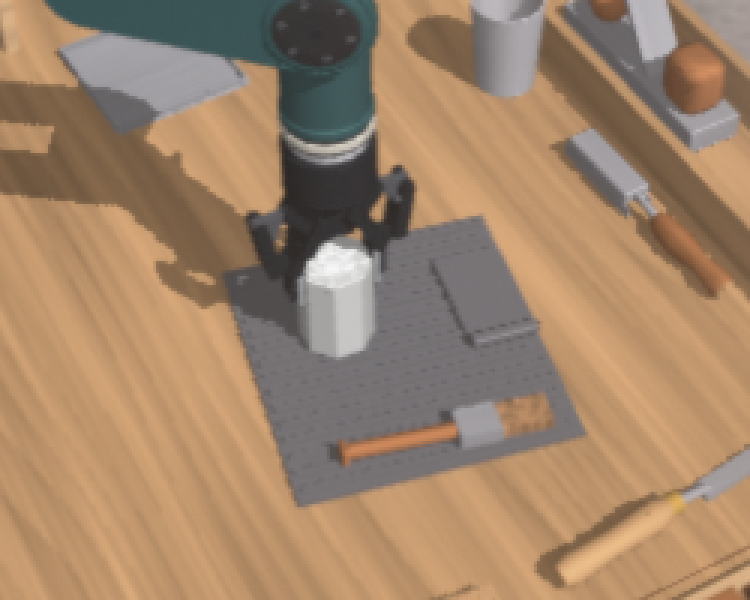

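carry_out:
  motion:
    - [1, 0, 0, 0.03, 0]
    - [1, 0, 0, 0.03, 0]
    - [1, 0.003, 0.033, 0, -0.03]
    - [1, 0.003, 0.033, 0, -0.03]
    - [1, 0.003, 0.033, 0, -0.03]
    - [1, 0.004, 0.034, 0, -0.032]
    - [1, 0, 0, 0, 0]
    - [1, 0, 0, 0, 0]

```text
time_s: 4.9
eef_pos: [483.2, -66.8, 122.4]
ee_rot: [2.427, 1.993, -0.0]
ft_force: [-0.3, -1.0, -0.9]
opening: 0.678
```

```bash
python3 - <<'E'
from h import *
st();c=camera_model("wrist");im=get_image("wrist");cv2.imwrite("pics/w5.png",im);print(proj("wrist",[[416,-89.6,8],[478,-102,8]],c))
E
```

```text
4.9 [483.2 -66.8 122.4] jaw -11.22 q [-0.25  0.    1.69 -0.    1.45 -0.06] f [-0.3 -1.  -0.9] op 0.678
[[230.11693314 281.06633195]
 [320.91814562 281.47403688]]
```

View pics/w5.png

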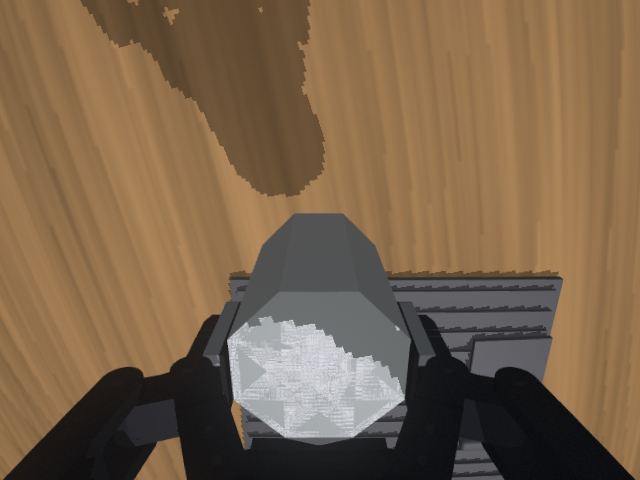

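carry_out:
  motion:
    - [1, 0, 0, -0.02, 0]
    - [1, 0, 0, -0.02, 0]
    - [1, 0, 0, -0.014, 0]
    - [1, 0, 0, -0.008, 0]
    - [1, 0, 0, 0, 0]
    - [1, 0, 0, 0, 0]

```text
time_s: 5.55
eef_pos: [483.6, -67.7, 60.8]
ee_rot: [2.43, 1.99, 0.001]
ft_force: [0.1, 0.1, -0.4]
opening: 0.68
```

```bash
python3 - <<'E'
from h import *
st()
im=get_image("side");cv2.imwrite("pics/s6.png",cv2.resize(im[180:340,230:430],None,fx=3.7,fy=3.7,interpolation=3))
E
```

```text
5.55 [483.6 -67.7  60.8] jaw -11.37 q [-0.26  0.06  1.77 -0.    1.32 -0.06] f [ 0.1  0.1 -0.4] op 0.68
```

View pics/s6.png

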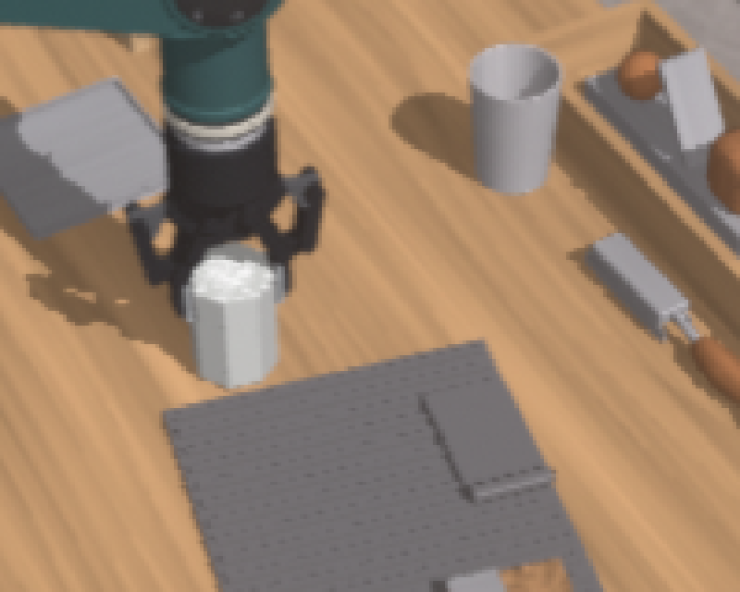

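carry_out:
  motion:
    - [1, 0, 0, -0.0035, 0]
    - [1, -0.0006, -0.003, 0, 0]
    - [1, -0.0012, -0.0059, 0.0015, 0]
    - [1, -0.0012, -0.0059, 0.002, 0]
    - [1, -0.0012, -0.0059, 0.0015, 0]
    - [1, -0.0014, -0.007, 0.0005, 0]
    - [1, 0, 0, 0, 0]
    - [1, 0, 0, 0, 0]

```text
time_s: 6.4
eef_pos: [477.8, -95.8, 62.6]
ee_rot: [2.43, 1.989, -0.0]
ft_force: [-0.5, 0.8, 1.2]
opening: 0.676
```

```bash
cat > v.py <<'E'
import sys
from h import *
o=env.get_obs();st();p=o["eef_pos"];E0=np.array([478,-99]);n=np.array([.196,.981])
print("u",-(p[:2]-E0)@n,"Gz",p[2]+11)
a=get_image("side");b=get_image("scene");w=get_image("wrist")
a=cv2.resize(a[200:320,250:370],(400,400),interpolation=3);b=cv2.resize(b[180:300,230:350],(400,400),interpolation=3)
cv2.imwrite(f"pics/{sys.argv[1]}.png",np.hstack([a,b]));cv2.imwrite(f"pics/{sys.argv[1]}w.png",w)
E
python3 v.py a1
```

```text
6.4 [477.8 -95.8  62.6] jaw -11.38 q [-0.31  0.05  1.77 -0.    1.32 -0.11] f [-0.5  0.8  1.2] op 0.676
u -3.1415115093023775 Gz 73.64061122183479
```

View pics/a1.png

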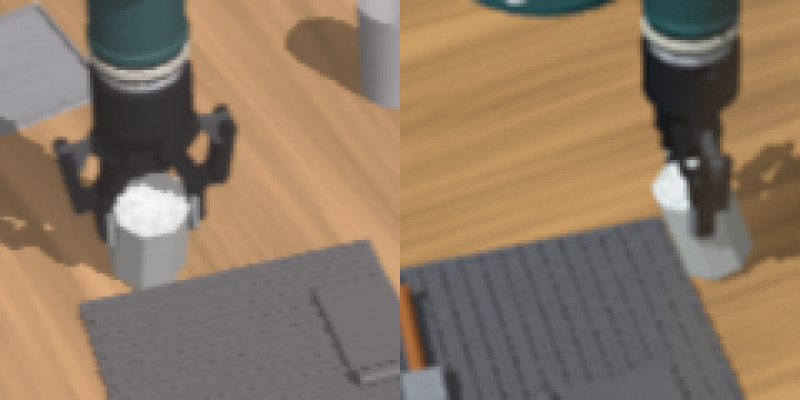

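View pics/a1w.png

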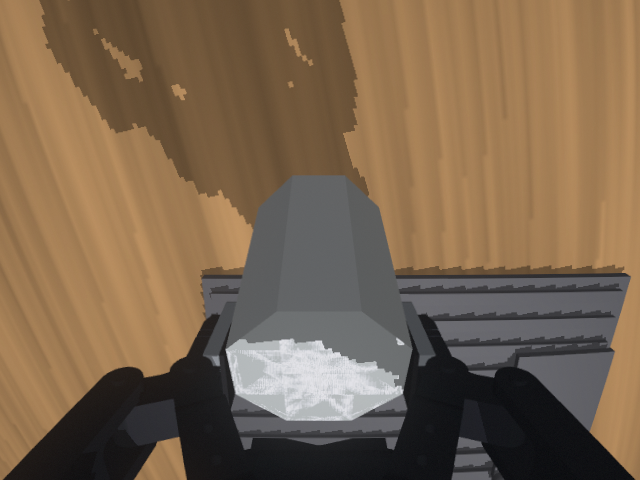

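carry_out:
  motion:
    - [1, -0.0016, -0.0079, 0.001, 0]
    - [1, -0.0023, -0.0113, -0.0019, 0]
    - [1, -0.0022, -0.0108, -0.0038, 0]
    - [1, -0.002, -0.01, -0.0057, 0]
    - [1, 0, 0, 0, 0]
    - [1, 0, 0, 0, 0]

```text
time_s: 7.15
eef_pos: [468.7, -135.9, 51.1]
ee_rot: [-2.431, -1.989, 0.003]
ft_force: [-0.5, 0.3, -2.0]
opening: 0.677
```

carry_out:
  motion:
    - [1, -0.0018, -0.0088, -0.0074, 0]
    - [1, -0.0015, -0.0075, -0.0089, 0]
    - [1, -0.0012, -0.0059, -0.008, 0]
    - [1, 0, 0, 0, 0]
    - [1, 0, 0, 0, 0]

```text
time_s: 7.65
eef_pos: [464.3, -157.2, 26.7]
ee_rot: [-2.429, -1.99, 0.002]
ft_force: [-0.0, 0.2, -1.0]
opening: 0.676
```

```bash
python3 v.py a2
```

```text
7.65 [ 464.3 -157.2   26.7] jaw -11.36 q [-0.44  0.1   1.79 -0.    1.25 -0.24] f [-0.   0.2 -1. ] op 0.676
u 59.769152484020935 Gz 37.74688420057037
```

View pics/a2.png

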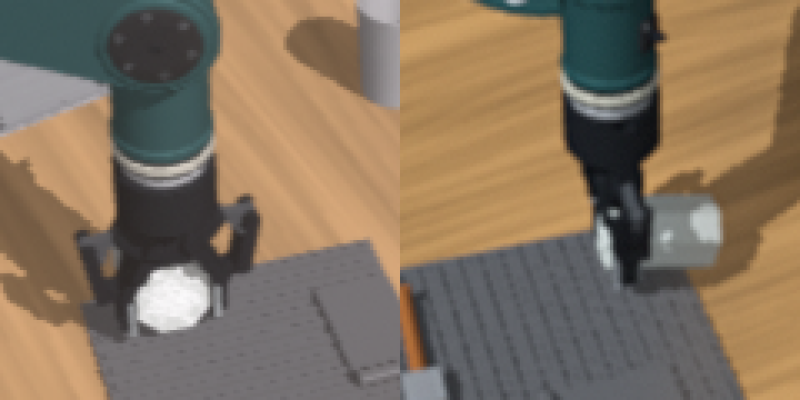

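View pics/a2w.png

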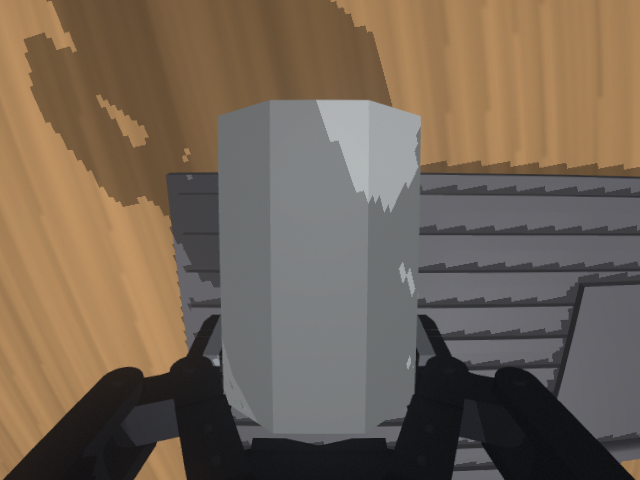

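carry_out:
  motion:
    - [0.05, 0, 0, 0, 0]
    - [0.05, 0, 0, 0, 0]
    - [0.05, 0, 0, 0, 0]
    - [0.05, 0.0047, 0.0235, 0, 0]
    - [0.05, 0.0047, 0.0235, 0, 0]
    - [0.05, 0, 0, 0, 0]
    - [0.05, 0, 0, 0, 0]

```text
time_s: 8.5
eef_pos: [474.5, -110.1, 27.8]
ee_rot: [2.428, 1.992, -0.0]
ft_force: [0.1, -0.1, 0.1]
opening: 0.949
```

```bash
python3 v.py a3
```

```text
8.5 [ 474.5 -110.1   27.8] jaw -11.27 q [-0.34  0.09  1.8  -0.    1.25 -0.15] f [ 0.1 -0.1  0.1] op 0.949
u 11.616632737304084 Gz 38.76219315183105
```

View pics/a3.png

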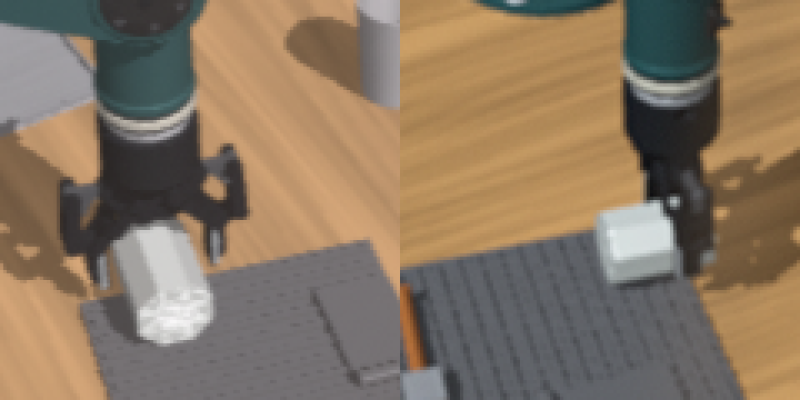

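View pics/a3w.png

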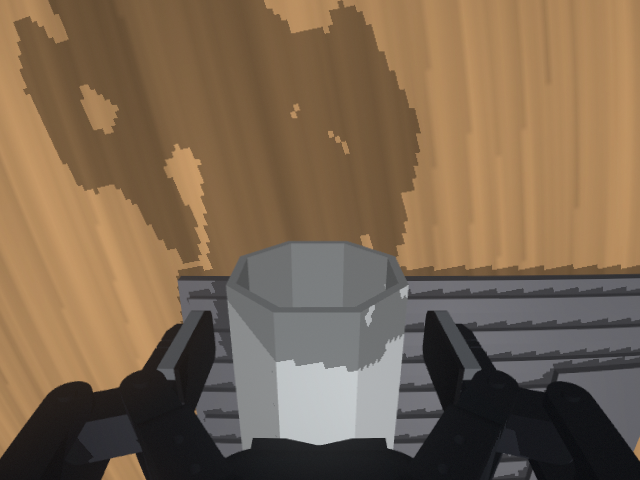

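carry_out:
  motion:
    - [1, 0, 0, 0, 0]
    - [1, 0, 0, 0, 0]
    - [1, 0, 0, 0, 0]
    - [1, 0, 0, 0, 0]
    - [1, 0, 0, 0.01, 0]
    - [1, 0, 0, 0.015, 0]
    - [1, 0, 0, 0, 0]
    - [1, 0, 0, 0, 0]
  newtons: 20

```text
time_s: 9.45
eef_pos: [474.7, -110.2, 53.1]
ee_rot: [2.429, 1.99, 0.001]
ft_force: [-0.5, 1.3, -1.6]
opening: 0.679
```

```bash
python3 v.py a4
```

```text
9.45 [ 474.7 -110.2   53.1] jaw -11.34 q [-0.34  0.06  1.78  0.    1.3  -0.15] f [-0.5  1.3 -1.6] op 0.679
u 11.652381085545588 Gz 64.08861572280398
```

View pics/a4.png

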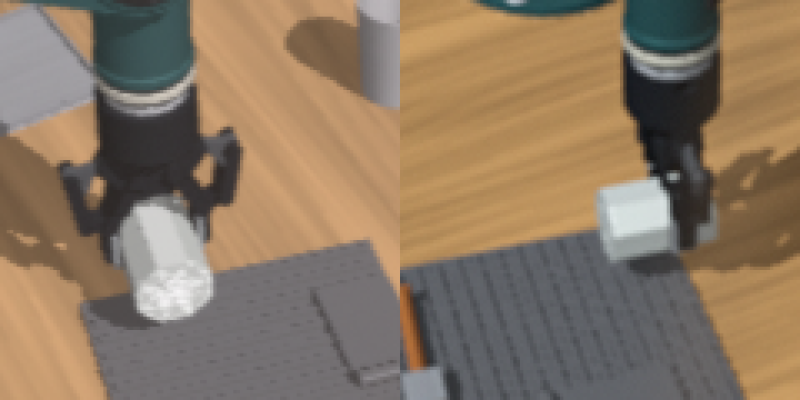

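View pics/a4w.png

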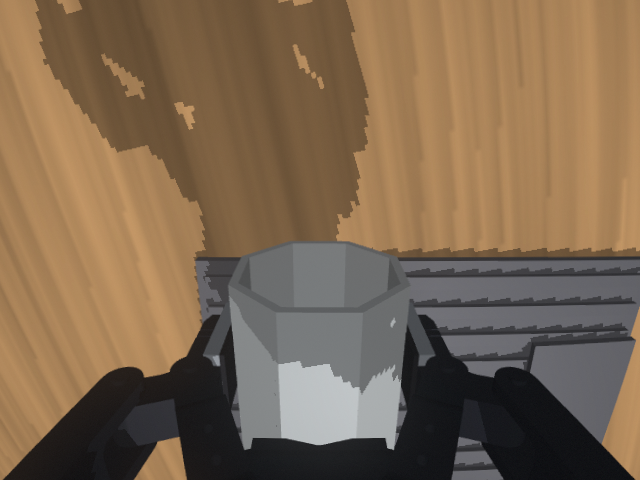

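```bash
python3 - <<'E'
from h import *
c=camera_model("wrist");E0=np.array([478,-99]);n=np.array([.196,.981])
for uv,z in [((318,310),93),((318,242),35)]:
    p=onz("wrist",uv,z,c);print(p,-(p[:2]-E0)@n)
print([-(onz("wrist",uv,8,c)[:2]-E0)@n for uv in [(200,258),(630,257)]])
E
```

```text
[479.89940337 -79.31414322  93.        ] -19.684108558383443
[479.39691285 -81.01749999  35.        ] -17.91462742983915
[np.float64(0.40428611471238973), np.float64(0.33593246431423296)]
```

carry_out:
  motion:
    - [1, 0.0048, 0.0239, 0, 0]
    - [1, 0.0048, 0.0239, 0, 0]
    - [1, 0.0047, 0.0238, 0, 0]
    - [1, 0, 0, 0, 0]
    - [1, 0, 0, -0.012, 0]
    - [1, 0, 0, -0.012, 0]
    - [1, 0, 0, -0.008, 0]
    - [1, 0, 0, 0, 0]

```text
time_s: 10.4
eef_pos: [487.8, -39.2, 19.3]
ee_rot: [-2.43, -1.988, 0.002]
ft_force: [0.7, 0.7, -0.6]
opening: 0.679
```

```bash
python3 v.py a5
```

```text
10.4 [487.8 -39.2  19.3] jaw -11.42 q [-0.2   0.11  1.8  -0.    1.23  0.  ] f [ 0.7  0.7 -0.6] op 0.679
u -60.585037301406494 Gz 30.306783479059042
```

View pics/a5.png

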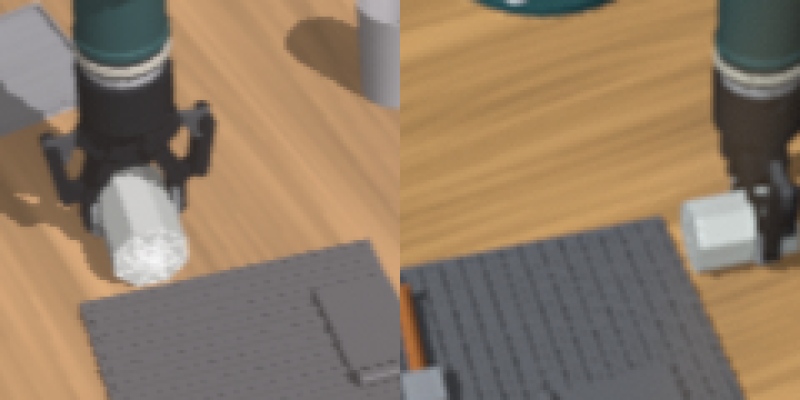

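carry_out:
  motion:
    - [1, -0.0013, -0.0065, 0, 0]
    - [1, -0.0011, -0.0054, 0.005, 0]
    - [1, -0.0009, -0.0044, 0.006, 0]
    - [1, -0.0011, -0.0054, 0.007, 0]
    - [1, 0, 0, 0, 0]
    - [1, 0, 0, 0, 0]

```text
time_s: 11.15
eef_pos: [485.0, -60.8, 39.8]
ee_rot: [2.429, 1.989, 0.002]
ft_force: [-0.3, 3.7, 1.9]
opening: 0.675
```

```bash
python3 v.py a6
```

```text
11.15 [485.  -60.8  39.8] jaw -11.36 q [-0.24  0.08  1.79 -0.    1.27 -0.04] f [-0.3  3.7  1.9] op 0.675
u -38.84893663658781 Gz 50.76431660455176
```

View pics/a6.png

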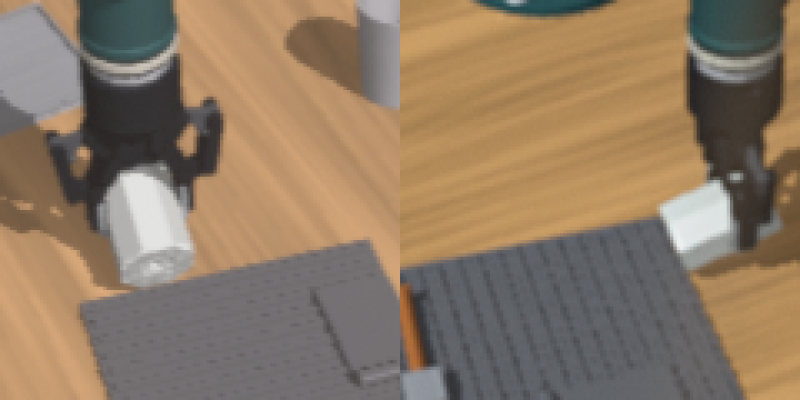

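View pics/a6w.png

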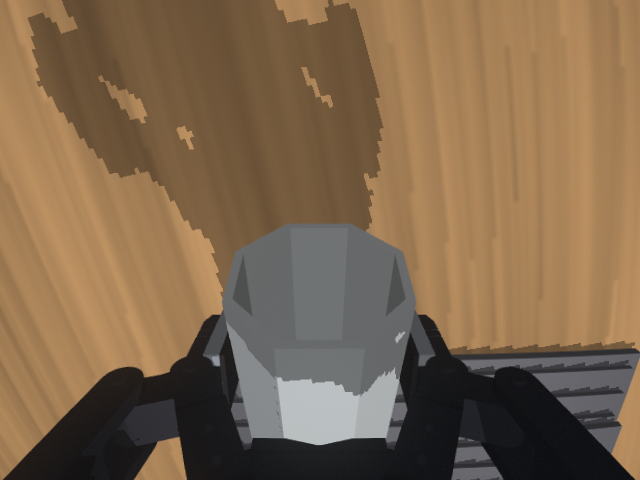

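carry_out:
  motion:
    - [1, -0.0013, -0.0064, 0.005, 0]
    - [1, -0.0014, -0.0069, 0.005, 0]
    - [1, -0.0019, -0.0093, 0.004, 0]
    - [1, -0.002, -0.0098, 0.002, 0]
    - [1, -0.0021, -0.0103, 0.0005, 0]
    - [1, 0, 0, 0, 0]
    - [1, 0, 0, 0, 0]

```text
time_s: 12.0
eef_pos: [475.4, -105.0, 55.7]
ee_rot: [2.429, 1.988, -0.004]
ft_force: [-1.2, -3.0, 4.6]
opening: 0.677
```

```bash
python3 v.py a7
```

```text
12.0 [ 475.4 -105.    55.7] jaw -11.38 q [-0.33  0.06  1.77 -0.    1.3  -0.13] f [-1.2 -3.   4.6] op 0.677
u 6.442485080055747 Gz 66.72553342590095
```

View pics/a7.png

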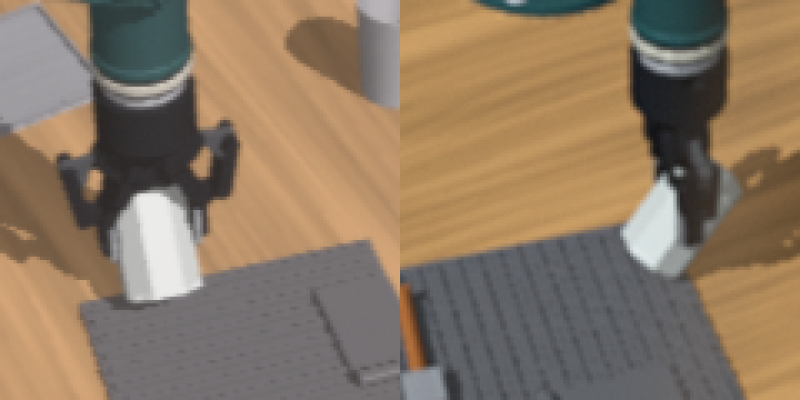

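View pics/a7w.png

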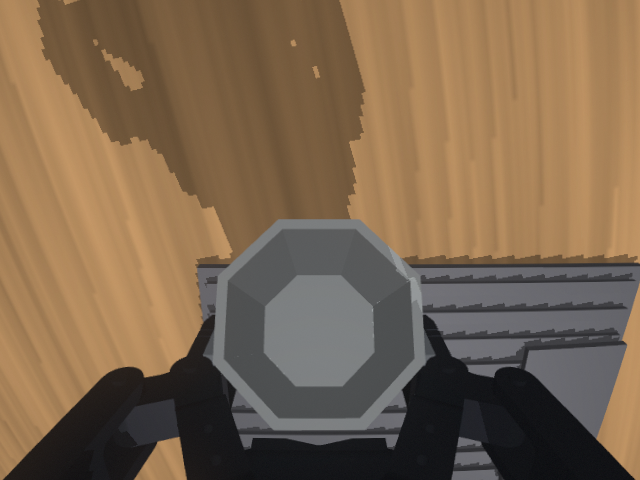

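carry_out:
  motion:
    - [1, -0.0016, -0.0078, 0, 0]
    - [1, -0.0016, -0.0078, -0.0005, 0]
    - [1, -0.0016, -0.0078, -0.001, 0]
    - [1, -0.0016, -0.0078, -0.001, 0]
    - [1, 0, 0, 0, 0]
    - [1, 0, 0, 0, 0]

```text
time_s: 12.75
eef_pos: [470.3, -135.7, 54.4]
ee_rot: [2.428, 1.988, 0.002]
ft_force: [-1.2, 0.8, 8.0]
opening: 0.678
```

```bash
python3 v.py a8
```

```text
12.75 [ 470.3 -135.7   54.4] jaw -11.37 q [-0.4   0.07  1.77 -0.    1.3  -0.2 ] f [-1.2  0.8  8. ] op 0.678
u 37.47256916819127 Gz 65.40302863944686
```

View pics/a8.png

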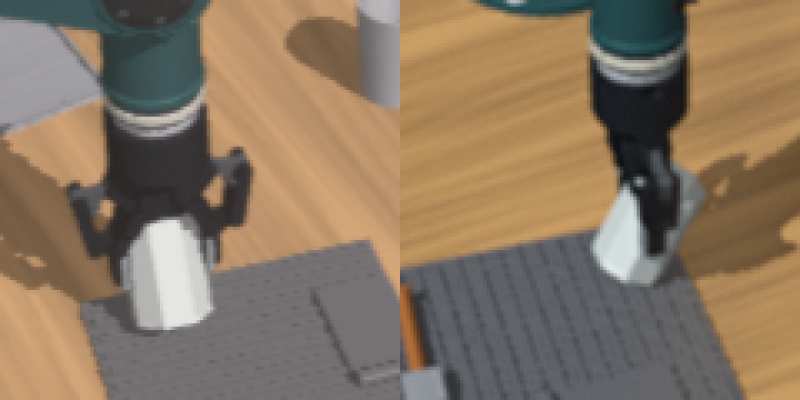

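View pics/a8w.png

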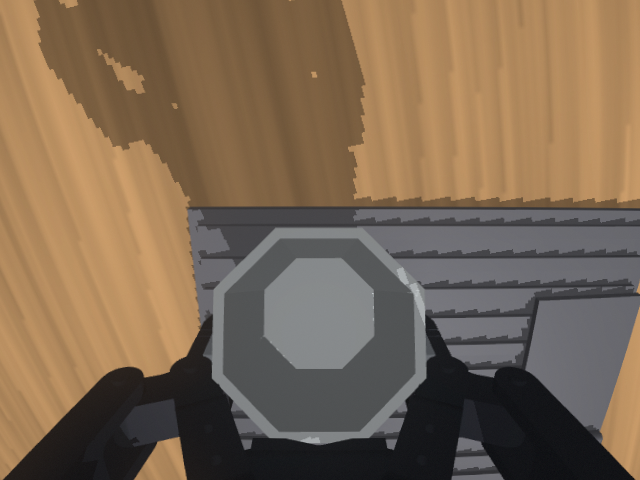

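carry_out:
  motion:
    - [1, -0.0006, -0.003, -0.002, 0]
    - [1, -0.0006, -0.003, -0.002, 0]
    - [1, -0.0006, -0.003, -0.002, 0]
    - [1, -0.0006, -0.003, -0.002, 0]
    - [1, 0, 0, 0, 0]
    - [1, 0, 0, 0, 0]

```text
time_s: 13.5
eef_pos: [468.7, -147.8, 49.7]
ee_rot: [2.426, 1.988, 0.003]
ft_force: [-5.0, 2.9, 23.1]
opening: 0.674
```

```bash
python3 v.py a9
```

```text
13.5 [ 468.7 -147.8   49.7] jaw -11.35 q [-0.42  0.07  1.77 -0.    1.29 -0.22] f [-5.   2.9 23.1] op 0.674
u 49.7352528451277 Gz 60.683990189863856
```

View pics/a9.png

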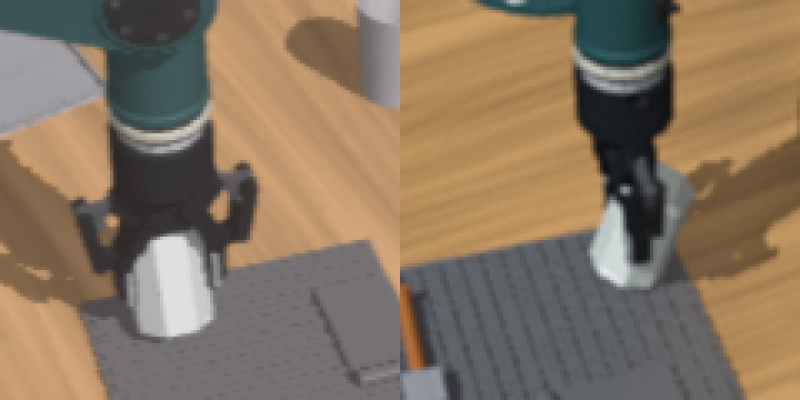

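View pics/a9w.png

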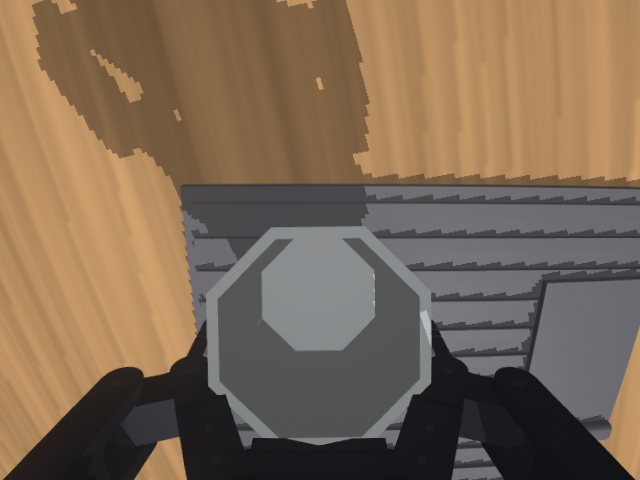

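carry_out:
  motion:
    - [1, -0.0008, -0.004, 0, 0]
    - [1, 0, 0, 0.002, 0]
    - [0.2, 0, 0, 0, 0]
    - [0.1, 0, 0, 0, 0]
    - [0.05, 0, 0, 0, 0]
    - [0.05, 0, 0, 0, 0]
    - [0.05, 0, 0, 0, 0]

```text
time_s: 14.35
eef_pos: [465.6, -150.2, 46.0]
ee_rot: [-2.429, -1.99, 0.001]
ft_force: [0.8, 0.6, -0.4]
opening: 0.951
```

carry_out:
  motion:
    - [0, 0, 0, 0.03, 0]
    - [0, 0, 0, 0.04, 0]
    - [0, 0, 0, 0.04, 0]
    - [0, 0, 0, 0, 0]
    - [0, 0, 0, 0, 0]

```text
time_s: 14.85
eef_pos: [466.6, -150.5, 157.8]
ee_rot: [2.428, 1.989, 0.002]
ft_force: [-0.0, -0.0, -1.5]
opening: 0.995
```

```bash
python3 v.py a10; python3 - <<'E'
from h import *
im=get_image("wrist");c=camera_model("wrist")
print(proj("wrist",[[468,-145,93]],c))
E
```

```text
14.85 [ 466.6 -150.5  157.8] jaw -11.34 q [-0.43 -0.02  1.64 -0.    1.52 -0.23] f [-0.  -0.  -1.5] op 0.995
u 52.739086493953245 Gz 168.83868971650494
[[322.72781102 255.88832946]]
```

View pics/a10.png

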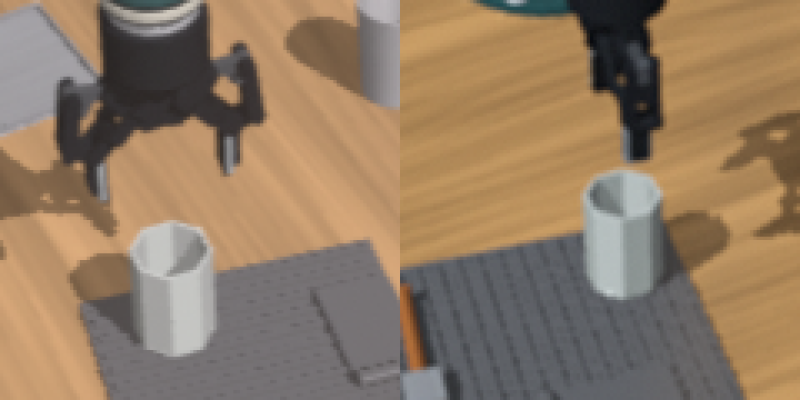

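View pics/a10w.png

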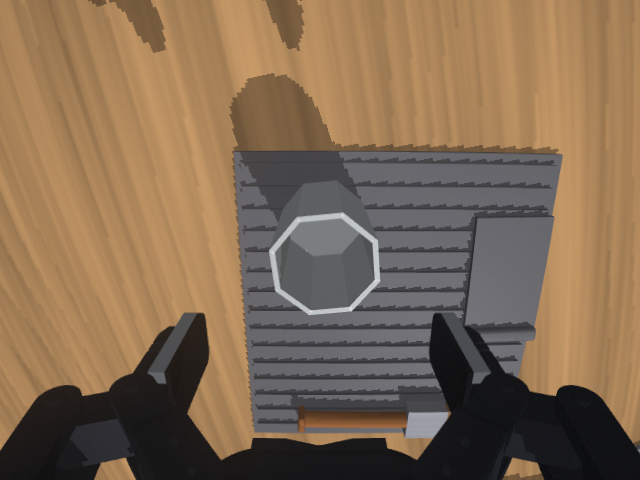

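```bash
python3 - <<'E'
from h import *
st();c=camera_model("wrist");im=get_image("wrist")
m=(im.min(2)>120).astype(np.uint8)
print(im[264,272],im[314,320],im[264,325])
# fill ring
n,l,s_,ce=cv2.connectedComponentsWithStats(m);k=[i for i in range(1,n) if s_[i][4]>200];print([s_[i] for i in k])
f=np.zeros_like(im)
for i in k:
    x,y,w,h,_=s_[i]
    if abs(x+w/2-325)<15 and abs(y+h/2-264)<15:
        cn=max(cv2.findContours((l==i).astype(np.uint8),0,1)[0],key=len);cv2.drawContours(f,[cn],-1,(255,255,255),-1)
print(fitpot(f,c,(325,264),93))
E
```

```text
15.05 [ 465.  -149.7  154.6] jaw -11.34 q [-0.43 -0.01  1.64  0.    1.52 -0.23] f [-0.2  0.2 -0.2] op 1.002
[187 186 181] [181 178 174] [97 97 95]
[array([ 269,  213,  112,  103, 3723], dtype=int32), array([406, 413,  43,  26, 887], dtype=int32)]
(array([ 468.2422805 , -151.25165018]), np.float64(39.77331095072288), np.float64(29.0108686869435), np.float64(3.7191596405522915))
```

carry_out:
  motion:
    - [0.3, 0, -0.004, 0, -0.147]
    - [0.5, 0, -0.004, 0, -0.147]
    - [0.58, 0, -0.004, 0, -0.147]
    - [0.58, 0, -0.004, 0, -0.147]
    - [0.58, 0, -0.004, 0, -0.147]
    - [0.58, 0, -0.004, 0, -0.147]
    - [0.58, 0, -0.004, 0, -0.147]
    - [0.58, 0, -0.001, 0, -0.147]

```text
time_s: 15.9
eef_pos: [465.5, -179.3, 155.3]
ee_rot: [-3.126, -0.299, 0.003]
ft_force: [-0.3, 0.1, -0.0]
opening: 0.422
```

carry_out:
  motion:
    - [0.58, 0, 0, 0, -0.147]
    - [0.58, 0, 0, 0, -0.141]
    - [0.58, 0, 0, 0, 0]
    - [0.58, 0, 0, 0, 0]
    - [0.58, 0, 0, 0, 0]

```text
time_s: 16.4
eef_pos: [465.8, -179.0, 156.2]
ee_rot: [-3.138, 0.14, 0.001]
ft_force: [-0.3, 0.8, -0.3]
opening: 0.42
```

```bash
python3 v.py a11; python3 - <<'E'
from h import *
st();c=camera_model("wrist");im=get_image("wrist")
m=(im.min(2)>120).astype(np.uint8)
n,l,s_,ce=cv2.connectedComponentsWithStats(m);k=[i for i in range(1,n) if s_[i][4]>300];print([s_[i] for i in k])
print(proj("wrist",[[468.2,-151.3,93]],c))
E
```

```text
16.4 [ 465.8 -179.   156.2] jaw -95.11 q [-0.48  0.01  1.62 -0.    1.52  1.18] f [-0.3  0.8 -0.3] op 0.42
u 80.90622547875388 Gz 167.16493587766848
16.55 [ 466.  -179.1  156.5] jaw -95.17 q [-0.48  0.01  1.62 -0.    1.52  1.18] f [-0.5  0.5  0.5] op 0.421
[array([ 535,   95,   54,   60, 2169], dtype=int32), array([ 214,  180,  109,  131, 7436], dtype=int32)]
[[268.37483054 262.67007508]]
```

View pics/a11w.png

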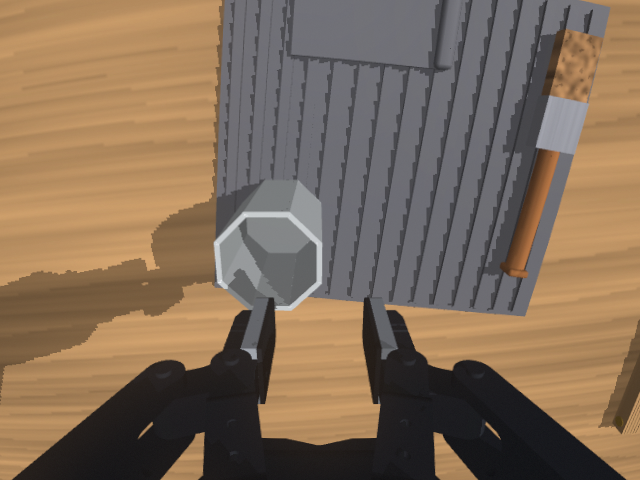

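carry_out:
  motion:
    - [0.58, 0, 0, -0.025, 0]
    - [0.58, 0, 0, -0.025, 0]
    - [0.58, 0, 0, -0.02, 0]
    - [0.58, 0, 0, -0.018, 0]
    - [0.58, 0, 0, 0, 0]
    - [0.58, 0, 0, 0, 0]

```text
time_s: 17.2
eef_pos: [466.1, -179.2, 68.8]
ee_rot: [3.138, -0.143, -0.0]
ft_force: [0.8, 0.9, 0.0]
opening: 0.423
```

```bash
python3 v.py a12
```

```text
17.2 [ 466.1 -179.2   68.8] jaw -95.21 q [-0.48  0.08  1.73 -0.    1.34  1.18] f [0.8 0.9 0. ] op 0.423
u 81.02358658423294 Gz 79.8452247547065
```

View pics/a12w.png

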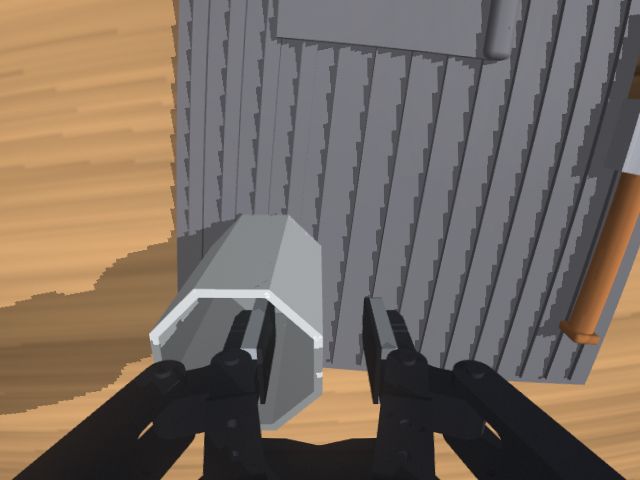

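View pics/a12.png

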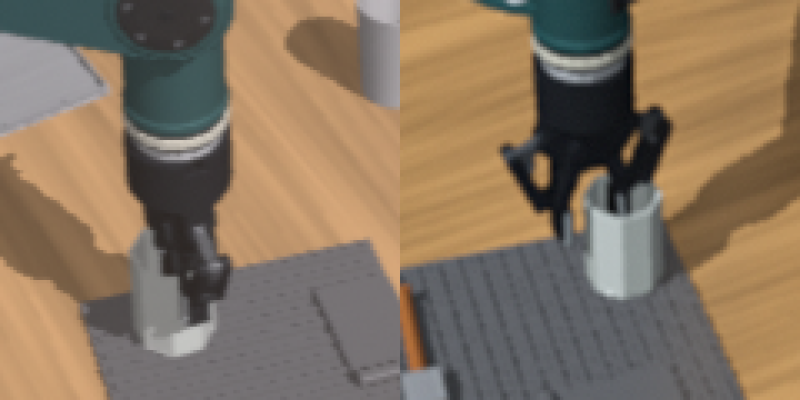

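carry_out:
  motion:
    - [1, 0, 0, 0, 0]
    - [1, 0, 0, 0, 0]
    - [1, 0, 0, 0, 0]
    - [1, 0, 0, 0, 0]
    - [1, 0, 0, 0, 0]
    - [1, 0, 0, 0.015, 0]
    - [1, 0, 0, 0.015, 0]
    - [1, 0, 0, 0, 0]
  newtons: 30

```text
time_s: 18.15
eef_pos: [467.1, -179.8, 100.3]
ee_rot: [3.137, -0.143, 0.005]
ft_force: [0.1, -0.9, 0.0]
opening: 0.033
```

```bash
python3 v.py a13
```

```text
18.15 [ 467.1 -179.8  100.3] jaw -95.22 q [-0.48  0.05  1.7  -0.    1.4   1.18] f [ 0.1 -0.9  0. ] op 0.033
u 81.35934839737166 Gz 111.27482534118536
```

View pics/a13w.png

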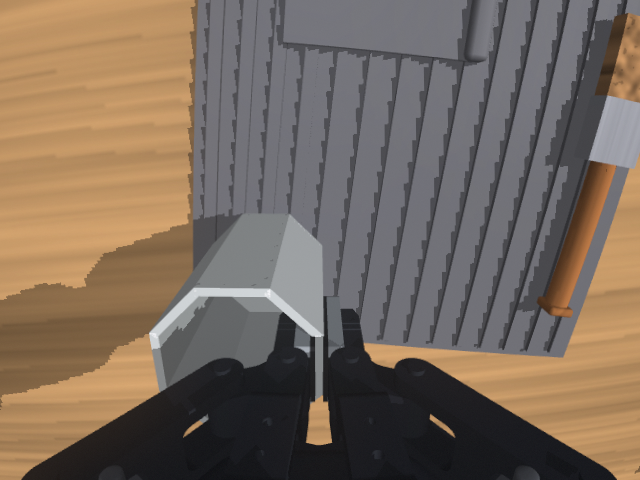

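View pics/a13.png

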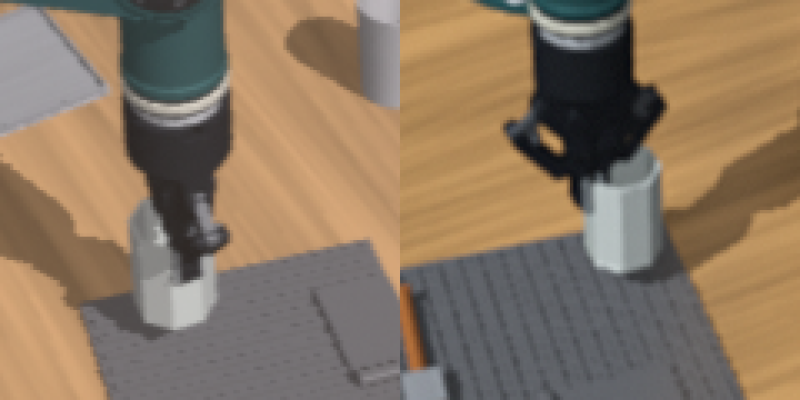

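carry_out:
  motion:
    - [1, 0, 0.01, 0.035, 0.03]
    - [1, 0.005, 0.035, 0.03, 0.03]
    - [1, 0.01, 0.04, 0, 0.03]
    - [1, 0.01, 0.04, 0, 0.03]
    - [1, 0.01, 0.04, 0, 0.03]
    - [1, 0.005, 0.035, 0, 0]
    - [1, 0, 0, 0, 0]
    - [1, 0, 0, 0, 0]

```text
time_s: 19.1
eef_pos: [505.4, 21.3, 162.3]
ee_rot: [3.14, 0.095, -0.004]
ft_force: [-0.4, -0.0, -1.4]
opening: 0.031
```

```bash
python3 v.py a14
```

```text
19.1 [505.4  21.3 162.3] jaw -86.52 q [-0.07  0.02  1.6  -0.    1.53  1.44] f [-0.4 -0.  -1.4] op 0.031
u -123.42672970167146 Gz 173.27383092517715
```

View pics/a14w.png

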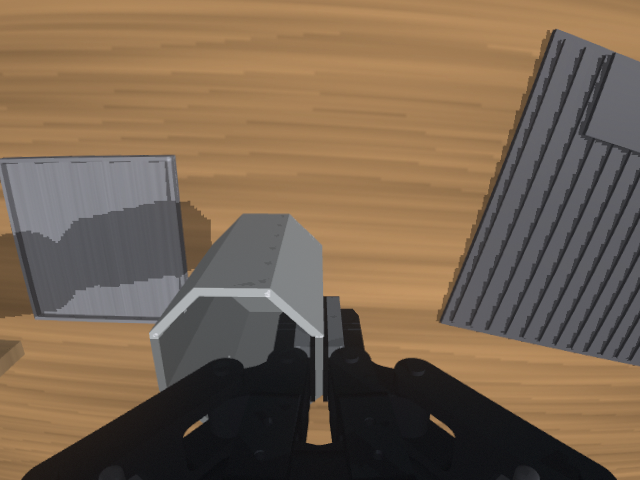

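```bash
python3 - <<'E'
from h import *
st();c=camera_model("wrist")
im=cv2.imread("pics/a14w.png");cv2.imwrite("pics/z14.png",cv2.resize(im[130:350,0:220],None,fx=3.5,fy=2.7,interpolation=3)) 
A=np.array([onz("wrist",p,10,c)[:2] for p in [(3,158),(175,155),(186,320),(36,320)]]);print(A,A.mean(0),[np.linalg.norm(A[i]-A[i-1]) for i in range(4)],[np.degrees(np.arctan2(*(A[i]-A[i-1])[::-1])) for i in range(4)])
print(onz("wrist",(555,30),8,c),onz("wrist",(440,321),8,c))
E
```

```text
19.25 [505.7  19.8 163. ] jaw -86.72 q [-0.07  0.02  1.59 -0.    1.53  1.44] f [-0.5 -1.  -0.3] op 0.031
[[538.48798534 264.44457581]
 [545.66007676 127.33851079]
 [408.15780245 126.42351935]
 [396.82530756 262.77631292]] [472.28279303 195.24572972] [np.float64(141.67250042785773), np.float64(137.2935248349503), np.float64(137.50531861932876), np.float64(136.82291385118162)] [np.float64(0.6747013824240887), np.float64(-87.00555653365355), np.float64(-179.61873813305948), np.float64(94.75102304764307)]
[ 648.73109953 -134.87509189    8.        ] [418.55839254 -87.72580217   8.        ]
```

View pics/z14.png

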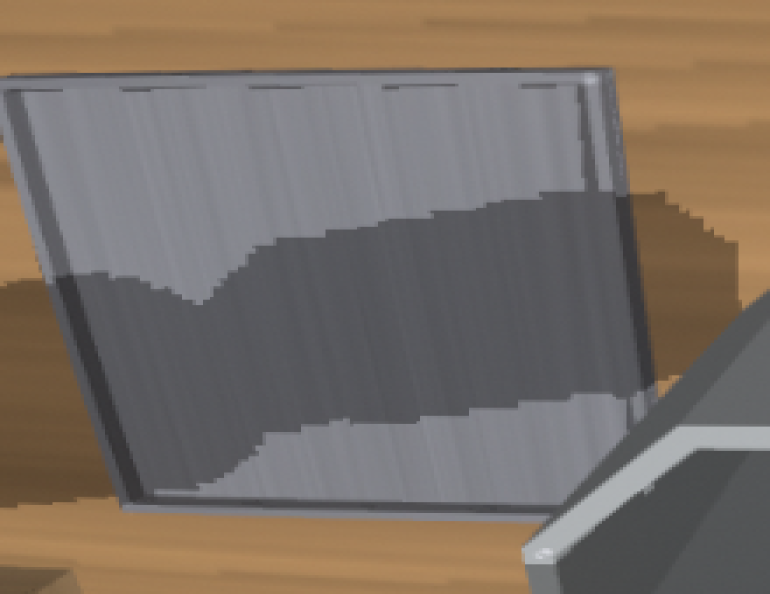

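```bash
python3 - <<'E'
from h import *
c=camera_model("wrist");np.set_printoptions(precision=1,suppress=True)
A=np.array([onz("wrist",p,10,c)[:2] for p in [(0,158),(175,155.5),(191.5,324.2),(34.3,318.3)]]);print(A,A.mean(0),[np.linalg.norm(A[i]-A[i-1]) for i in range(4)],[np.degrees(np.arctan2(*(A[i]-A[i-1])[::-1])) for i in range(4)])
E
```

```text
[[538.4 267.1]
 [545.3 127.4]
 [404.4 122. ]
 [398.4 264.1]] [471.6 195.1] [np.float64(140.02799073811252), np.float64(139.89374958916338), np.float64(141.01540369401766), np.float64(142.24490851208105)] [np.float64(1.2306396492425478), np.float64(-87.18283920243266), np.float64(-177.80428935245084), np.float64(92.40114985115471)]
```

carry_out:
  motion:
    - [1, 0, 0.03, -0.03, 0]
    - [1, 0, 0.03, -0.03, 0]
    - [1, 0, 0.02, -0.018, 0]
    - [1, 0, 0.015, 0, 0]
    - [1, 0, 0.012, 0, 0]
    - [1, 0, 0.006, 0, 0]
    - [1, 0, 0, 0, 0]
    - [1, 0, 0, 0, 0]

```text
time_s: 20.05
eef_pos: [506.8, 133.3, 86.9]
ee_rot: [3.14, 0.092, 0.004]
ft_force: [-0.0, -0.6, -0.3]
opening: 0.029
```

```bash
sed -i 's/200:320,250:370/130:250,190:310/; s/180:300,230:350/130:250,350:470/' v.py; python3 v.py b1
```

```text
20.05 [506.8 133.3  86.9] jaw -86.66 q [ 0.15  0.11  1.65 -0.    1.37  1.66] f [-0.  -0.6 -0.3] op 0.029
u -233.58688561238984 Gz 97.8994508734726
```

View pics/b1.png

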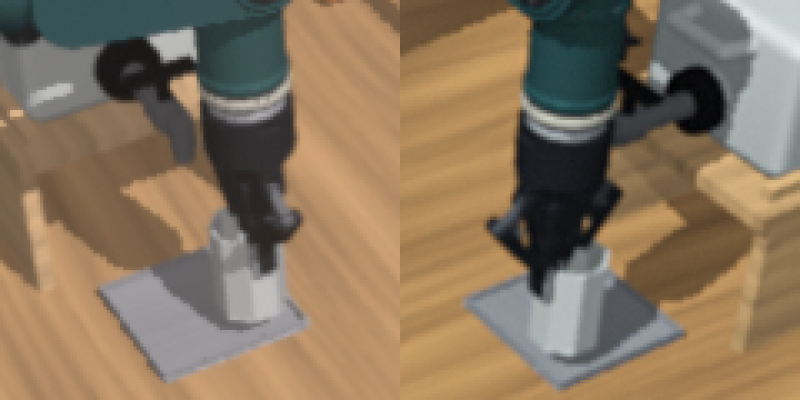

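View pics/b1w.png

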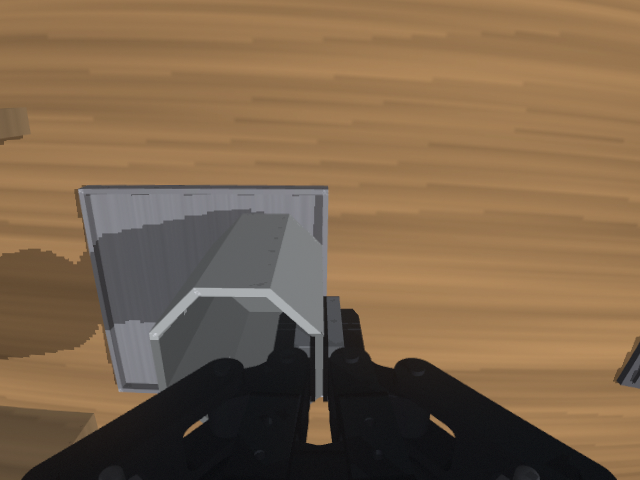

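```bash
python3 - <<'E'
from h import *
c=camera_model("wrist");np.set_printoptions(precision=1,suppress=True);st()
im=cv2.imread("pics/b1w.png");cv2.imwrite("pics/zb1.png",cv2.resize(im[170:400,70:340],None,fx=2.9,fy=2.6,interpolation=2))
for p in [(328,187),(317,195),(82,188),(90,195),(119,390)]: print(p,onz("wrist",p,10,c)[:2],onz("wrist",p,4,c)[:2])
E
```

```text
20.2 [506.3 133.2  86.2] jaw -86.68 q [ 0.1  0.1  1.7 -0.   1.4  1.7] f [ 0.4  0.  -1.2] op 0.035
(328, 187) [545.4 131.1] [544.2 130.9]
(317, 195) [540.7 136.8] [539.2 136.7]
(82, 188) [537.7 268.1] [536.2 271.8]
(90, 195) [533.9 263.9] [532.2 267.4]
(119, 390) [398.5 263.3] [393.1 266.9]
```

View pics/zb1.png

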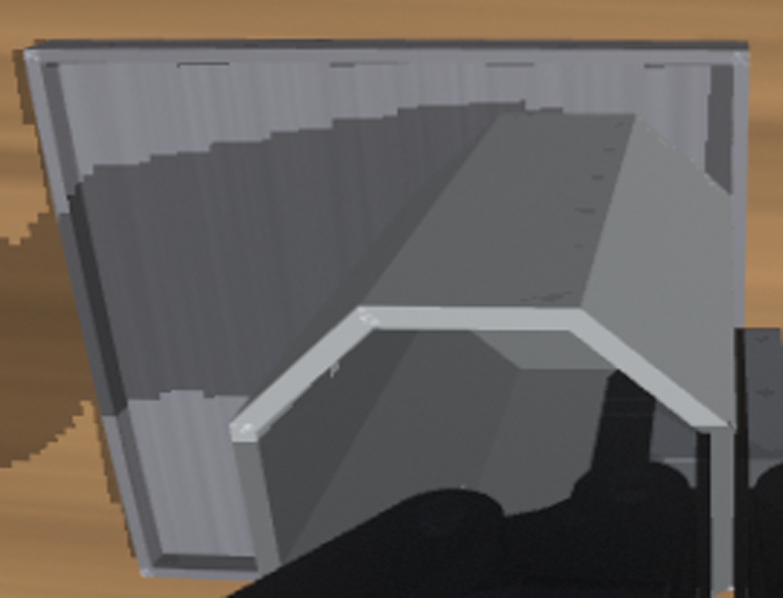

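carry_out:
  motion:
    - [1, 0.003, 0.004, 0, 0]
    - [1, 0, 0, -0.008, 0]
    - [1, 0, 0, -0.006, 0]
    - [1, 0, 0, -0.003, 0]
    - [1, 0, 0, -0.002, 0]
    - [1, 0, 0, -0.001, 0]
    - [1, 0, 0, 0, 0]

```text
time_s: 20.9
eef_pos: [509.1, 137.8, 65.7]
ee_rot: [3.14, 0.092, 0.0]
ft_force: [0.0, 0.1, -0.6]
opening: 0.029
```

```bash
python3 v.py b2
```

```text
20.9 [509.1 137.8  65.7] jaw -86.63 q [ 0.16  0.14  1.67 -0.    1.33  1.67] f [ 0.   0.1 -0.6] op 0.029
u -238.4295403918176 Gz 76.67652647242925
```

View pics/b2.png

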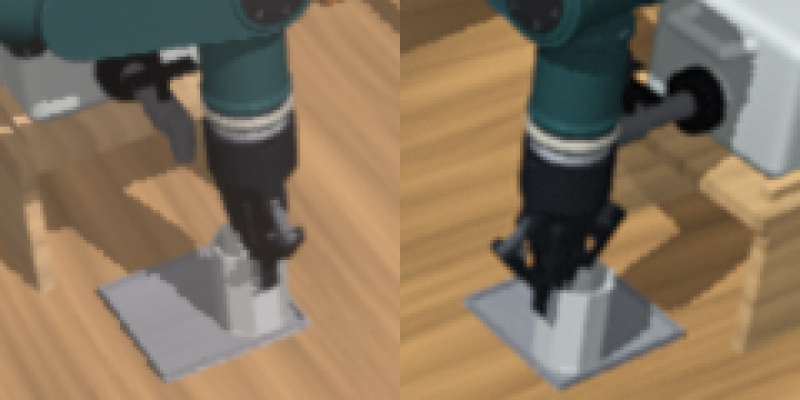

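View pics/b2w.png

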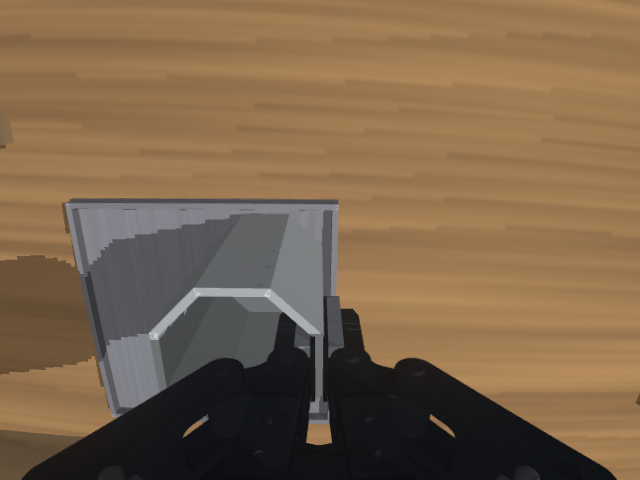

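carry_out:
  motion:
    - [1, 0, 0, -0.001, 0]
    - [1, 0, 0, -0.001, 0]
    - [1, 0, 0, 0, 0]
    - [0.8, 0, 0, 0, 0]
    - [0.65, 0, 0, 0, 0]
    - [0.6, 0, 0, 0, 0]
    - [0.6, 0, 0, 0, 0]

```text
time_s: 21.75
eef_pos: [508.9, 137.8, 63.3]
ee_rot: [3.14, 0.092, -0.001]
ft_force: [-0.3, -0.3, -0.6]
opening: 0.396
```

```bash
python3 v.py b3
```

```text
21.75 [508.9 137.8  63.3] jaw -86.63 q [ 0.16  0.14  1.67 -0.    1.33  1.67] f [-0.3 -0.3 -0.6] op 0.396
u -238.38912034070162 Gz 74.29926955812891
```

View pics/b3.png

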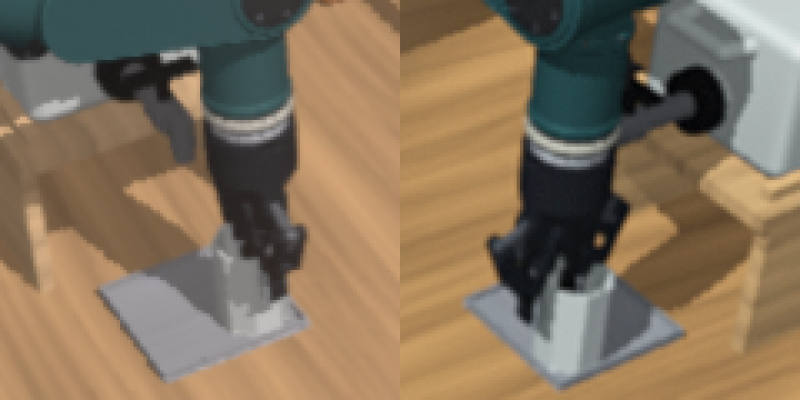

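View pics/b3w.png

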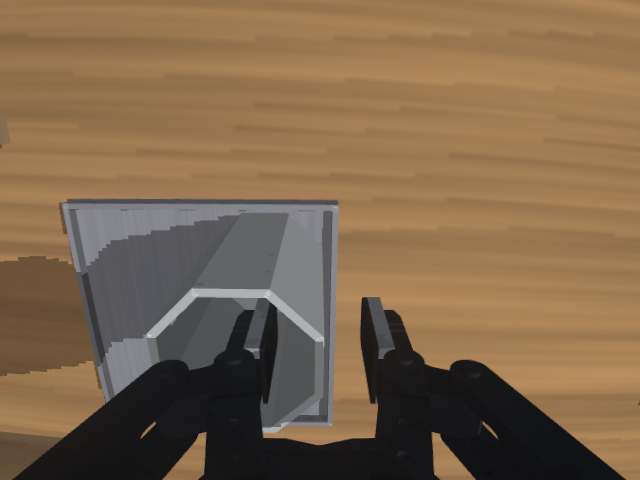

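carry_out:
  motion:
    - [0.6, 0.002, -0.005, 0.01, 0]
    - [0.6, 0, 0, 0.015, 0]
    - [0.6, 0, 0, 0.015, 0]
    - [0.6, 0, 0, 0.008, 0]
    - [0.6, 0, -0.02, 0, 0]
    - [0.6, 0, -0.04, 0.02, 0]
    - [0.6, 0, 0, 0.03, 0]
    - [0.6, 0, 0, 0, 0]

```text
time_s: 22.7
eef_pos: [513.8, 71.8, 166.8]
ee_rot: [3.14, 0.089, 0.015]
ft_force: [0.4, -0.8, 0.6]
opening: 0.396
```

carry_out:
  motion:
    - [0.4, 0, -0.01, 0.02, 0.14]
    - [0.2, 0, -0.01, 0.02, 0.14]
    - [0, 0, 0, 0.01, 0.14]
    - [0, 0, 0, 0, 0.14]
    - [0, 0, 0, 0, 0.14]
    - [0, 0, 0, 0, 0]
    - [0, 0, 0, 0, 0]

```text
time_s: 23.4
eef_pos: [510.8, 53.0, 211.2]
ee_rot: [-2.919, -1.16, 0.001]
ft_force: [-0.2, -0.0, 1.1]
opening: 1.003
```

```bash
python3 v.py b4
```

```text
23.4 [510.8  53.  211.2] jaw -46.66 q [-0.01  0.01  1.5  -0.    1.63  0.81] f [-0.2 -0.   1.1] op 1.003
u -155.57924303366403 Gz 222.1515613775905
```

View pics/b4.png

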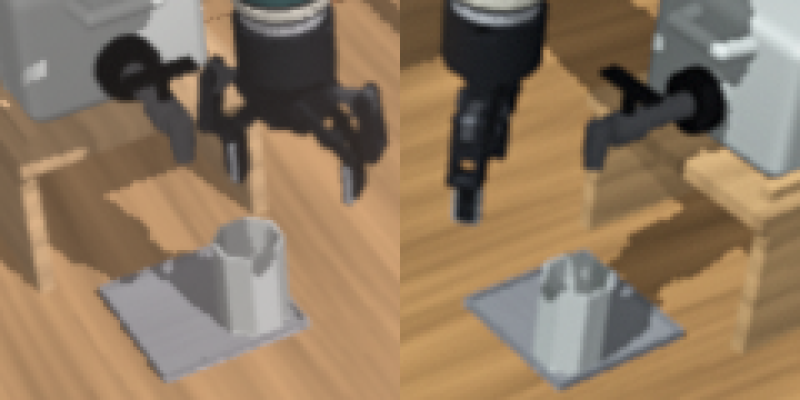

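View pics/b4w.png

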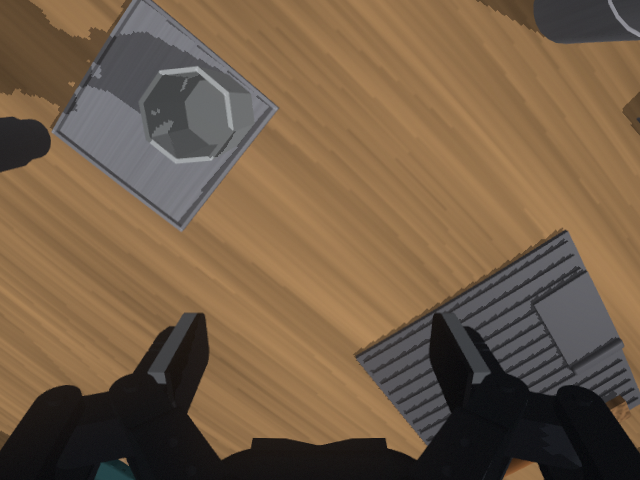

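```bash
python3 - <<'E'
from h import *
st();c=camera_model("wrist");np.set_printoptions(precision=1,suppress=True)
im=get_image("wrist");cv2.imwrite("pics/b5w.png",im);cv2.imwrite("pics/zb5.png",cv2.resize(im[0:240,0:300],None,fx=2.6,fy=2.45,interpolation=3))
E
```

```text
23.55 [510.9  52.9 211.3] jaw -46.6 q [-0.01  0.01  1.5  -0.    1.63  0.81] f [-0.3  0.5  0.4] op 1.004
```

View pics/zb5.png

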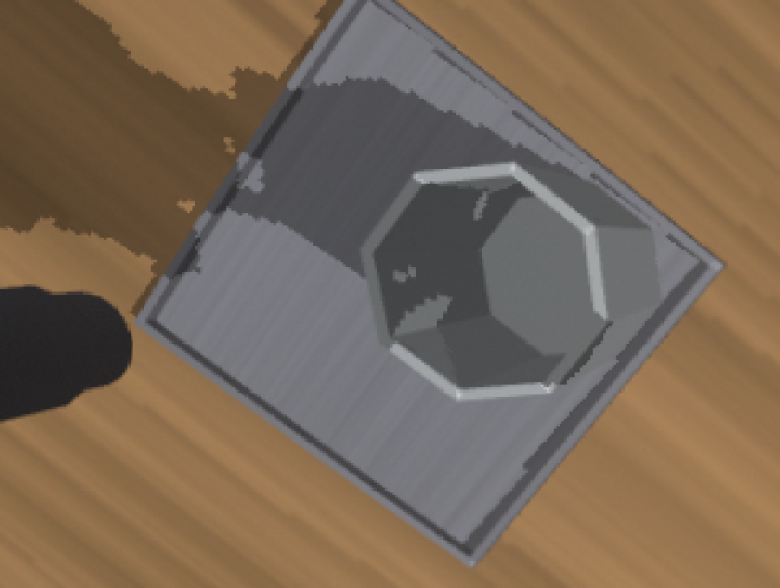

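```bash
python3 - <<'E'
from h import *
from scipy.optimize import least_squares
c=camera_model("wrist");np.set_printoptions(precision=1,suppress=True)
s=np.array([2.6,2.45])
W=np.array([onz("wrist",np.array(p)/s,89,c)[:2] for p in [(415,177),(514,165),(590,228),(606,320),(553,388),(458,398),(391,345),(362,252)]])
f=lambda p:(W-p[:2]-31.4*np.c_[np.cos(p[2]+np.arange(8)*-np.pi/4),np.sin(p[2]+np.arange(8)*-np.pi/4)]).ravel()
b=min([least_squares(f,[*W.mean(0),a]) for a in np.arange(0,6.3,.5)],key=lambda r:r.cost);print("pot",b.x,np.degrees(b.x[2])%45,b.cost)
A=np.array([onz("wrist",np.array(p)/s,10,c)[:2] for p in [(720,263),(474,560),(142,318)]]);print(A,(A[0]+A[2])/2,[np.linalg.norm(A[i]-A[i-1]) for i in (1,2)],[np.degrees(np.arctan2(*(A[i]-A[i-1])[::-1])) for i in (1,2)])
print("spout",onz("wrist",np.array([90,340])/s,168,c))
E
```

```text
pot [507.7 165.2   7.5] 26.50822252347365 6.141320875328352
[[544.2 131.7]
 [407.7 124.7]
 [401.  261.9]] [472.6 196.8] [np.float64(136.65779473820498), np.float64(137.32673465643222)] [np.float64(-177.06254784575532), np.float64(92.78305307371248)]
spout [471.3 196.6 168. ]
```

```bash
python3 - <<'E'
from h import *
o=env.get_obs();p=o["eef_pos"];a=np.radians(-46.6+180);d=np.array([np.cos(a),np.sin(a),0])
out=[]
for n in ["side","scene"]:
    im=get_image(n);s=5;q=proj(n,p+50*d)[0].astype(int);x0,y0=q[0]-40,q[1]-45
    big=cv2.resize(im[y0:y0+80,x0:x0+80],None,fx=s,fy=s,interpolation=3)
    for z in (0,20,40,60,80):
        for off,col in ((42.5,(0,255,0)),(57,(0,0,255)),(75,(255,0,0))):
            P=p.copy();P[2]=p[2]-8+z;u=(proj(n,P+off*d)[0]-[x0,y0])*s
            cv2.circle(big,tuple(int(t) for t in u),3,col,-1)
    out.append(big)
cv2.imwrite("pics/fin.png",np.hstack(out))
E
```

```text
(no output)
```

View pics/fin.png

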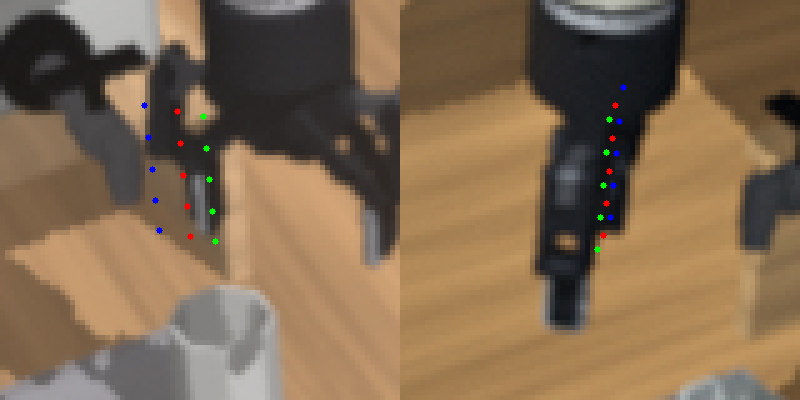

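carry_out:
  motion:
    - [0, 0.035, 0.02, 0, 0.045]
    - [0, 0.035, 0.0275, 0, 0.046]
    - [0, 0, 0, -0.03, 0]
    - [0, 0, 0, -0.04, 0]
    - [0, 0, 0, -0.04, 0]
    - [0, 0, 0, -0.03, 0]
    - [0, 0, 0, -0.016, 0]
    - [0, 0, 0, 0, 0]

```text
time_s: 24.5
eef_pos: [578.4, 100.1, 51.7]
ee_rot: [-2.86, -1.293, 0.011]
ft_force: [-0.9, -0.1, 0.5]
opening: 1.002
```

```bash
cat > v2.py <<'E'
import sys
from h import *
st();c=camera_model("wrist");w=get_image("wrist")
a=get_image("side");b=get_image("scene")
a=cv2.resize(a[150:250,210:310],(400,400),interpolation=3);b=cv2.resize(b[145:245,360:460],(400,400),interpolation=3)
cv2.imwrite(f"pics/{sys.argv[1]}.png",np.hstack([a,b]));cv2.imwrite(f"pics/{sys.argv[1]}w.png",w)
E
python3 v2.py c1
```

```text
24.5 [578.4 100.1  51.7] jaw -41.33 q [ 0.07  0.28  1.53 -0.    1.34  0.8 ] f [-0.9 -0.1  0.5] op 1.002
```

View pics/c1.png

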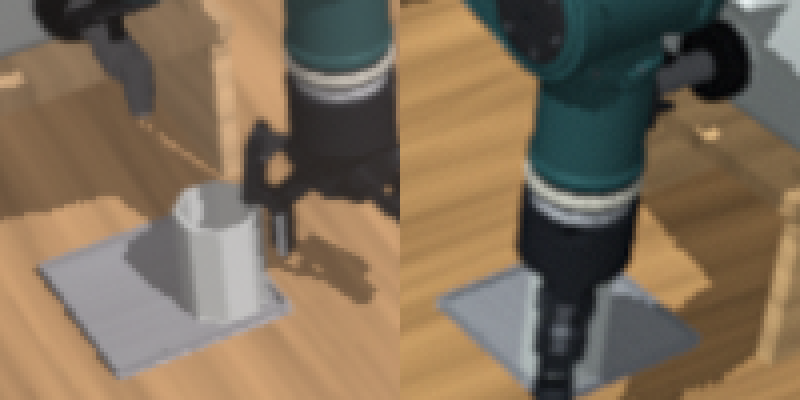

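View pics/c1w.png

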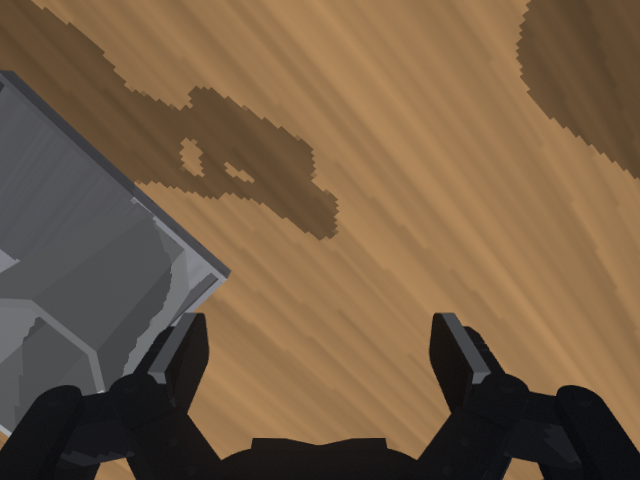

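carry_out:
  motion:
    - [0, 0, 0, 0.004, 0]
    - [0, -0.0045, 0.004, 0, 0]
    - [0, -0.0045, 0.004, 0, 0]
    - [0, -0.003, 0.0026, 0, 0]
    - [0, -0.003, 0.0026, 0, 0]
    - [0, 0, 0, 0, 0]

```text
time_s: 25.25
eef_pos: [565.6, 114.0, 59.7]
ee_rot: [2.862, 1.296, 0.0]
ft_force: [-0.4, -1.3, 0.4]
opening: 0.998
```

```bash
python3 v2.py c2
```

```text
25.25 [565.6 114.   59.7] jaw -41.27 q [ 0.1   0.25  1.55 -0.    1.34  0.82] f [-0.4 -1.3  0.4] op 0.998
```

View pics/c2.png

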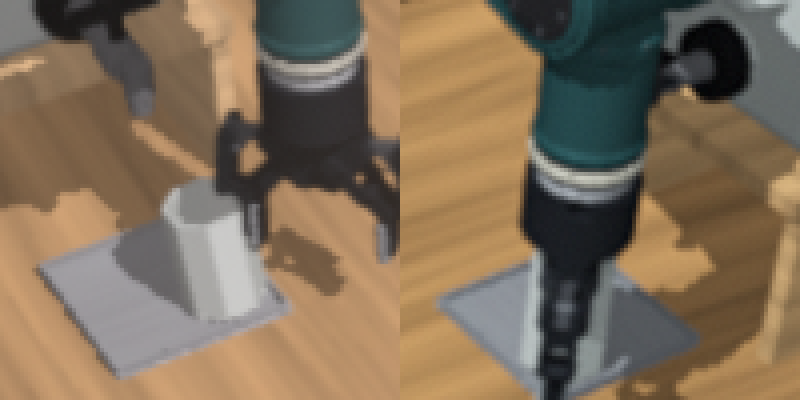

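carry_out:
  motion:
    - [0, 0.008, -0.007, 0, 0]
    - [0, 0.012, -0.011, 0, 0]
    - [0, 0.012, -0.011, 0.02, 0]
    - [0.5, 0, 0, 0.04, -0.145]
    - [1, 0, 0, 0.02, -0.145]
    - [1, 0, 0, 0, -0.145]
    - [1, 0, 0, 0, -0.145]
    - [1, 0, 0, 0, -0.145]
  newtons: 20

```text
time_s: 26.2
eef_pos: [599.3, 83.2, 140.0]
ee_rot: [3.136, 0.185, 0.002]
ft_force: [-0.4, -0.3, -0.1]
opening: 0.142
```

carry_out:
  motion:
    - [1, 0, 0, 0, -0.145]
    - [1, 0, 0, 0, -0.145]
    - [1, 0, 0, 0, -0.145]
    - [1, 0, 0, 0, -0.145]
    - [1, 0, 0, 0, -0.14]
    - [1, 0, 0, 0, 0]
    - [1, 0, 0, 0, 0]

```text
time_s: 26.9
eef_pos: [598.7, 83.7, 139.5]
ee_rot: [3.004, -0.918, 0.0]
ft_force: [0.6, -0.4, 0.2]
opening: 0.004
```

```bash
python3 v2.py c3
```

```text
26.9 [598.7  83.7 139.5] jaw -123.99 q [ 0.05  0.25  1.39 -0.    1.51  2.21] f [ 0.6 -0.4  0.2] op 0.004
```

View pics/c3.png

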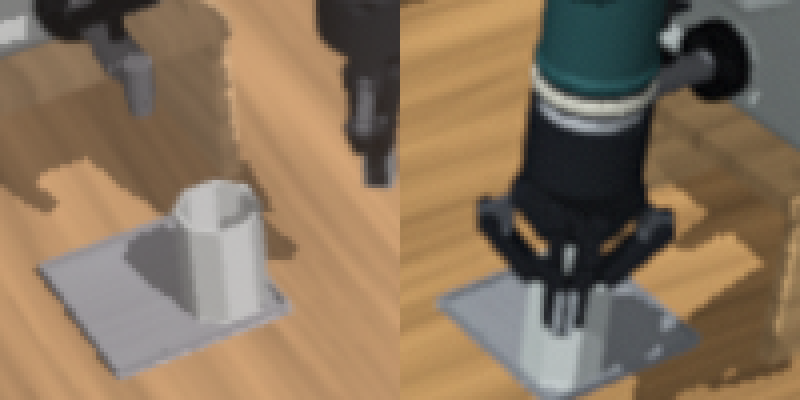

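View pics/c3w.png

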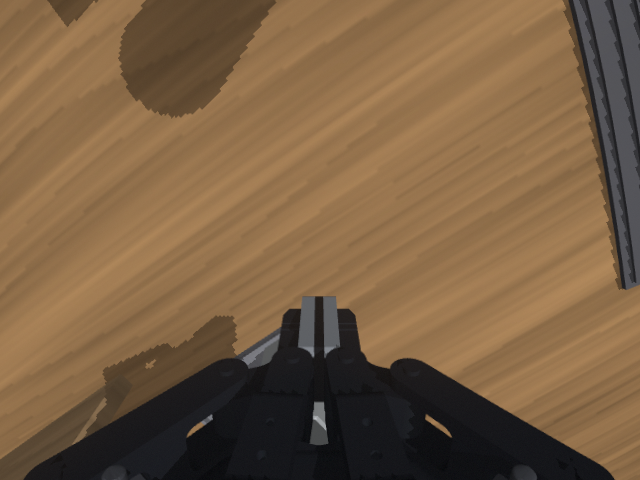

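```bash
python3 - <<'E'
from h import *
o=env.get_obs();p=o["eef_pos"];st()
for dz in (0,8,15,21,28): print(dz,(proj("side",p-[0,0,dz])[0]-[210,150])*4,(proj("scene",p-[0,0,dz])[0]-[360,145])*4)
E
```

```text
27.05 [598.3  84.2 139.6] jaw -124.04 q [ 0.05  0.25  1.39 -0.    1.51  2.21] f [-0.2  0.7 -1.1] op -0.002
0 [374.91318332 168.729548  ] [158.81626663 315.72186499]
8 [375.34613706 177.9110305 ] [157.52101933 325.32252735]
15 [375.72317185 185.8997511 ] [156.39505841 333.66328709]
21 [376.04501274 192.71393574] [155.43538807 340.76847228]
28 [376.41894578 200.62519576] [154.32207013 349.00691795]
```

carry_out:
  motion:
    - [1, -0.0117, 0.0105, -0.02, 0]
    - [1, -0.0117, 0.0105, -0.03, 0]
    - [1, 0, 0, -0.03, 0]
    - [1, 0, 0, -0.025, 0]
    - [1, 0, 0, 0, 0]
    - [1, -0.0075, 0.0066, 0, 0]
    - [1, -0.0075, 0.0066, 0, 0]
    - [1, 0, 0, 0, 0]

```text
time_s: 27.85
eef_pos: [559.7, 120.0, 36.6]
ee_rot: [-3.003, 0.918, -0.004]
ft_force: [-0.6, -0.5, -0.1]
opening: 0.003
```

```bash
python3 v2.py c4
```

```text
27.85 [559.7 120.   36.6] jaw -124.01 q [0.11 0.26 1.59 0.   1.29 2.28] f [-0.6 -0.5 -0.1] op 0.003
```

View pics/c4.png

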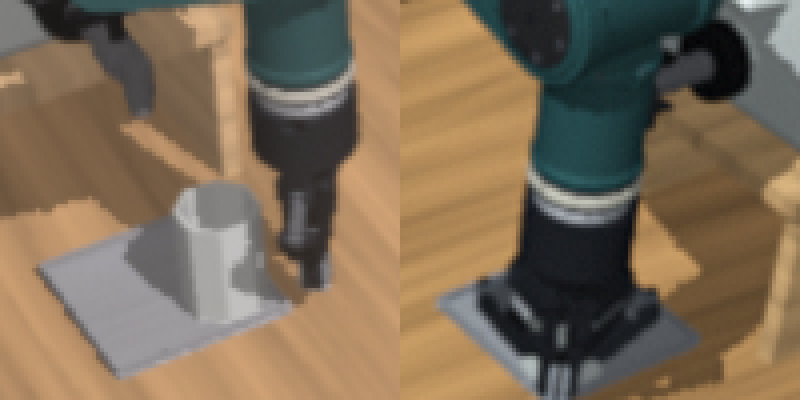

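View pics/c4w.png

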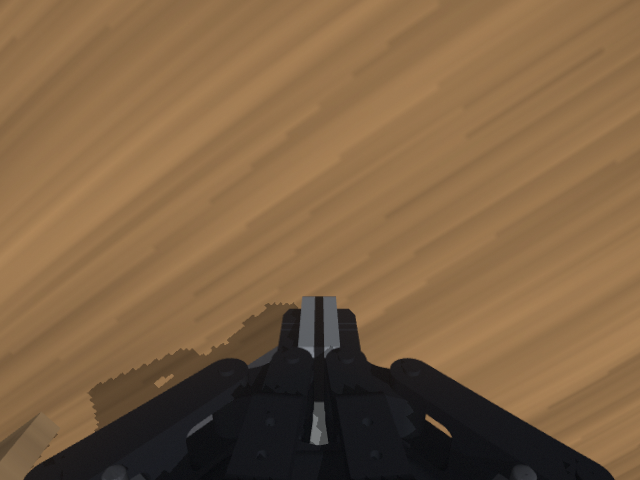

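carry_out:
  motion:
    - [1, -0.0075, 0.0066, -0.003, 0]
    - [1, -0.0075, 0.0066, 0, 0]
    - [1, -0.006, 0.0053, 0, 0]
    - [1, -0.003, 0.0026, 0, 0]
    - [1, -0.003, 0.0026, 0, 0]
    - [1, 0, 0, 0, 0]

```text
time_s: 28.6
eef_pos: [532.2, 142.8, 31.7]
ee_rot: [3.004, -0.92, -0.0]
ft_force: [0.6, -0.1, -0.3]
opening: 0.001
```

```bash
python3 v2.py c5
```

```text
28.6 [532.2 142.8  31.7] jaw -124.07 q [ 0.16  0.22  1.64 -0.    1.28  2.32] f [ 0.6 -0.1 -0.3] op 0.001
```

View pics/c5.png

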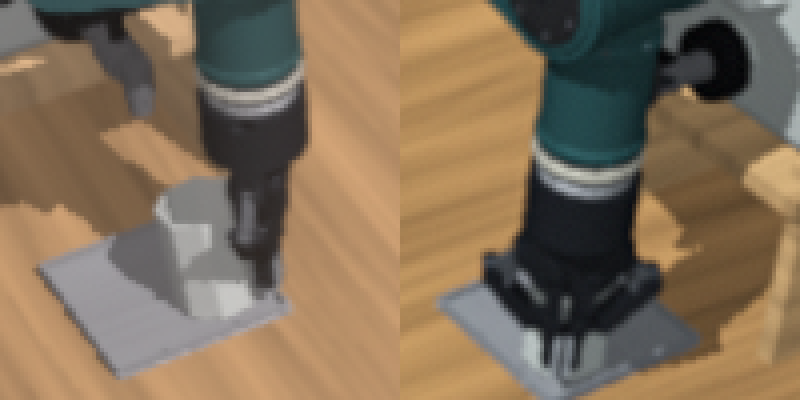

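carry_out:
  motion:
    - [1, 0.006, -0.0053, 0, 0]
    - [1, 0.012, -0.0106, 0, 0]
    - [1, 0.0145, -0.0126, 0.02, 0]
    - [1, 0.015, -0.013, 0.03, 0.145]
    - [0.5, 0.015, -0.013, 0.03, 0.145]
    - [0, 0, 0, 0, 0.145]
    - [0, 0, 0, 0, 0.145]
    - [0, 0, 0, 0, 0.145]

```text
time_s: 29.55
eef_pos: [596.5, 86.3, 112.0]
ee_rot: [3.134, 0.211, 0.002]
ft_force: [-0.3, 1.0, -0.2]
opening: 0.679
```

carry_out:
  motion:
    - [0, 0, 0, 0, 0.145]
    - [0, 0, 0, 0, 0.145]
    - [0, 0, 0, 0, 0.145]
    - [0, 0, 0, 0, 0.145]
    - [0, 0, 0, -0.02, 0.14]
    - [0, 0, 0, -0.03, 0]
    - [0, 0, 0, -0.01, 0]
    - [0, 0, 0, 0, 0]

```text
time_s: 30.35
eef_pos: [594.0, 87.0, 49.1]
ee_rot: [-2.862, -1.293, 0.008]
ft_force: [0.7, 0.3, 0.5]
opening: 0.998
```

```bash
python3 v2.py c6
```

```text
30.35 [594.   87.   49.1] jaw -41.37 q [ 0.05  0.31  1.5  -0.    1.34  0.77] f [0.7 0.3 0.5] op 0.998
```

View pics/c6.png

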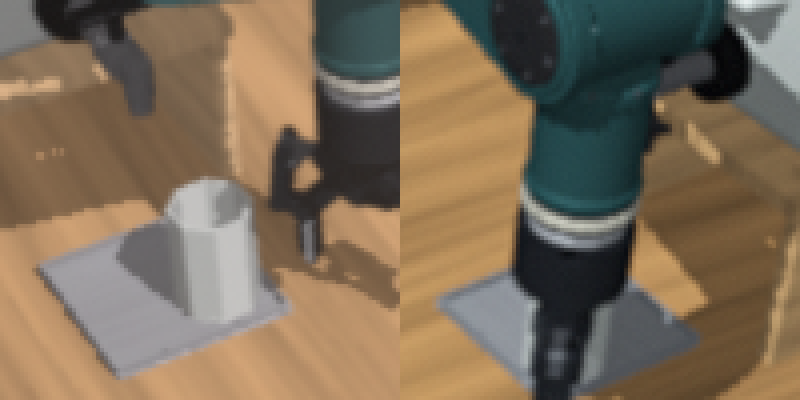

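View pics/c6w.png

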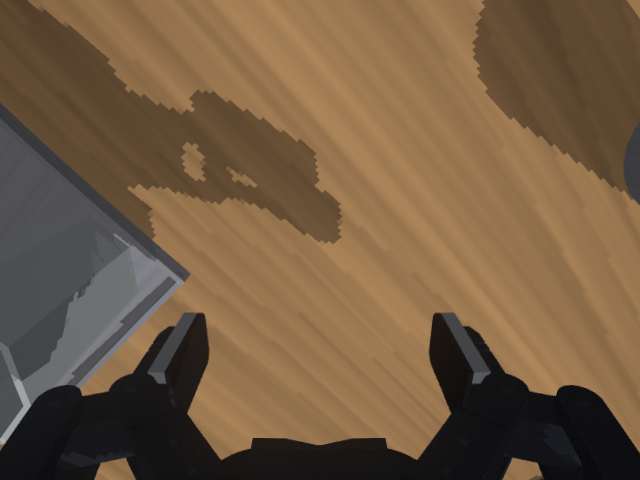

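```bash
python3 - <<'E'
from h import *
o=env.get_obs();p=o["eef_pos"];st()
d=np.array([-.75,.661,0]);f=lambda P:(proj("side",P)[0]-[210,150])*4
print("corner",f([544.2,131.7,10]),f([407.7,124.7,10]),f([401,261.9,10]))
for r in (50,57,68):
  for z in (30,40,45,50,60,90,100): print(r,z,f(np.r_[(p+r*d)[:2],z]))
E
```

```text
30.5 [596.4  87.6  53.1] jaw -41.34 q [ 0.05  0.31  1.49 -0.    1.34  0.77] f [ 0.4 -0.6 -0. ] op 1.005
corner [285.98592085 297.18455125] [116.14982178 363.99942995] [ 38.55896313 258.82377584]
50 30 [309.2202198 278.3969753]
50 40 [308.45104564 267.77633089]
50 45 [308.06469174 262.43663583]
50 50 [307.67715562 257.0772478 ]
50 60 [306.89852377 246.29905824]
50 90 [304.53392158 213.48312055]
50 100 [303.7360683  202.38175841]
57 30 [299.9071471 277.0678095]
57 40 [299.104175   266.45060067]
57 45 [298.70085215 261.11266877]
57 50 [298.2963003  255.75507452]
57 60 [297.48349631 244.98056567]
57 90 [295.01524663 212.17643761]
57 100 [294.1824651  201.07927636]
68 30 [285.30314044 274.98438389]
68 40 [284.44733744 264.37269745]
68 45 [284.01749035 259.0375988 ]
68 50 [283.58634157 253.68288649]
68 60 [282.72012516 242.91428947]
68 90 [280.08988083 210.12911628]
68 100 [279.20251225 199.03869333]
```

carry_out:
  motion:
    - [0, -0.0075, 0.0066, -0.003, 0]
    - [0, -0.0075, 0.0066, -0.003, 0]
    - [0, -0.0075, 0.0066, 0, 0]
    - [0, -0.003, 0.0026, 0, 0]
    - [0, -0.003, 0.0026, -0.0005, 0]
    - [0, -0.003, 0.0026, -0.0005, 0]
    - [0, -0.003, 0.0026, -0.0005, 0]
    - [0, 0, 0, 0, 0]

```text
time_s: 31.3
eef_pos: [561.5, 118.3, 45.5]
ee_rot: [2.861, 1.295, 0.004]
ft_force: [1.0, -1.0, 4.8]
opening: 1.0
```

```bash
python3 v2.py c7
```

```text
31.3 [561.5 118.3  45.5] jaw -41.31 q [ 0.11  0.25  1.58 -0.    1.31  0.83] f [ 1.  -1.   4.8] op 1.0
```

View pics/c7.png

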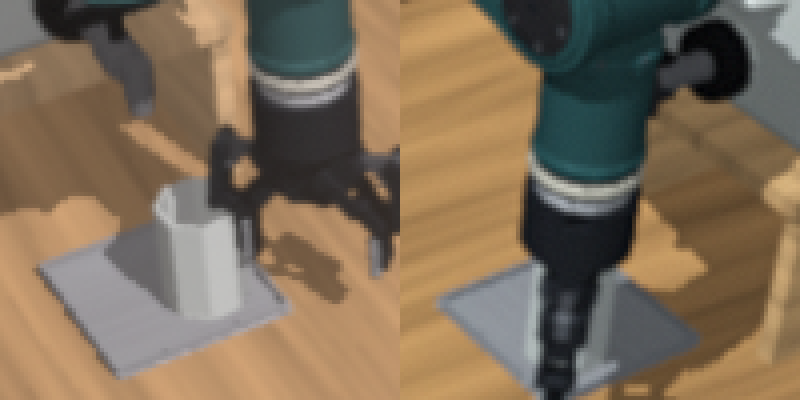

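carry_out:
  motion:
    - [0, -0.003, 0.0026, 0, 0]
    - [0, -0.003, 0.0026, 0, 0]
    - [0, -0.003, 0.0026, 0, 0]
    - [0, -0.003, 0.0026, 0, 0]
    - [0, 0, 0, 0, 0]

```text
time_s: 31.95
eef_pos: [549.7, 128.6, 45.5]
ee_rot: [2.862, 1.294, 0.005]
ft_force: [1.8, -0.9, 5.5]
opening: 0.997
```

```bash
python3 v2.py c8
```

```text
31.95 [549.7 128.6  45.5] jaw -41.33 q [ 0.13  0.23  1.6  -0.    1.31  0.85] f [ 1.8 -0.9  5.5] op 0.997
```

View pics/c8.png

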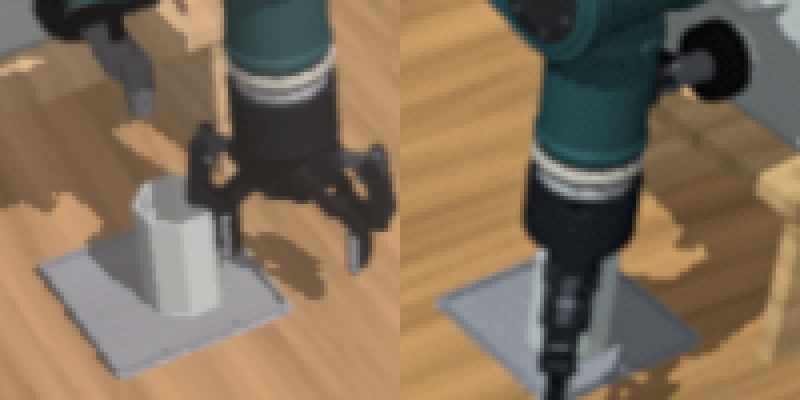

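View pics/c8w.png

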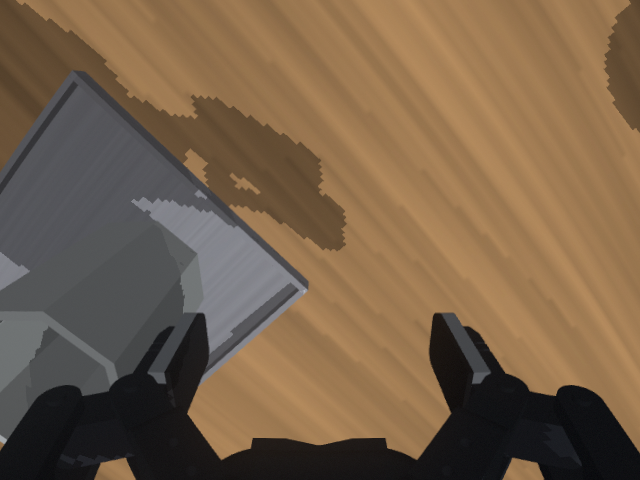

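carry_out:
  motion:
    - [0, -0.003, 0.0026, 0, 0]
    - [0, -0.003, 0.0026, 0, 0]
    - [0, -0.003, 0.0026, 0, 0]
    - [0, -0.0015, 0.0013, 0, 0]
    - [0, 0, 0, 0, 0]

```text
time_s: 32.6
eef_pos: [539.3, 137.7, 45.5]
ee_rot: [2.861, 1.294, 0.005]
ft_force: [1.1, -1.7, 5.9]
opening: 0.993
```

```bash
python3 v2.py c9
```

```text
32.6 [539.3 137.7  45.5] jaw -41.33 q [ 0.15  0.22  1.62 -0.    1.3   0.87] f [ 1.1 -1.7  5.9] op 0.993
```

View pics/c9.png

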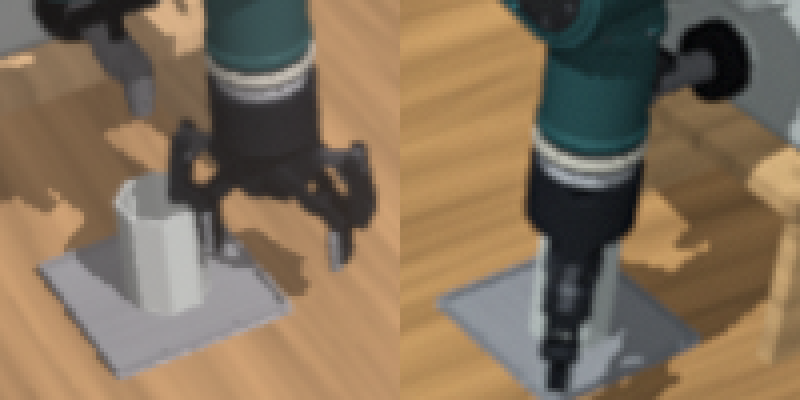

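carry_out:
  motion:
    - [0, 0, 0, 0.003, 0]
    - [0, 0, 0, 0.003, 0]
    - [0, 0.006, -0.0053, 0.003, 0]
    - [0, 0.015, -0.0132, 0.01, 0]
    - [0, 0.015, -0.0132, 0.03, 0]
    - [0, 0, -0.03, 0.04, 0]
    - [0, 0, -0.03, 0.04, 0]
    - [0, -0.02, 0, 0.03, 0]

```text
time_s: 33.55
eef_pos: [556.0, 42.2, 205.4]
ee_rot: [2.862, 1.287, 0.003]
ft_force: [-0.6, 0.6, -0.4]
opening: 0.999
```

carry_out:
  motion:
    - [0, -0.03, 0, 0, 0]
    - [0, 0, 0, 0, 0]
    - [0, 0, 0, 0, 0]

```text
time_s: 33.85
eef_pos: [523.9, 45.7, 202.9]
ee_rot: [2.862, 1.295, 0.0]
ft_force: [0.3, -0.0, -0.8]
opening: 1.001
```

```bash
python3 v2.py d1; python3 - <<'E'
import cv2
im=cv2.imread("pics/d1w.png");cv2.imwrite("pics/d1z.png",cv2.resize(im[0:260,0:340],None,fx=2.3,fy=2.3,interpolation=3))
E
```

```text
33.85 [523.9  45.7 202.9] jaw -41.32 q [-0.02  0.04  1.49 -0.    1.61  0.7 ] f [ 0.3 -0.  -0.8] op 1.001
```

View pics/d1.png

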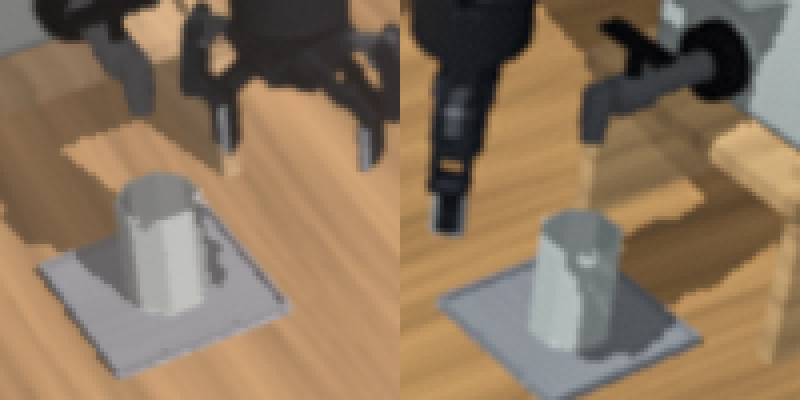

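View pics/d1z.png

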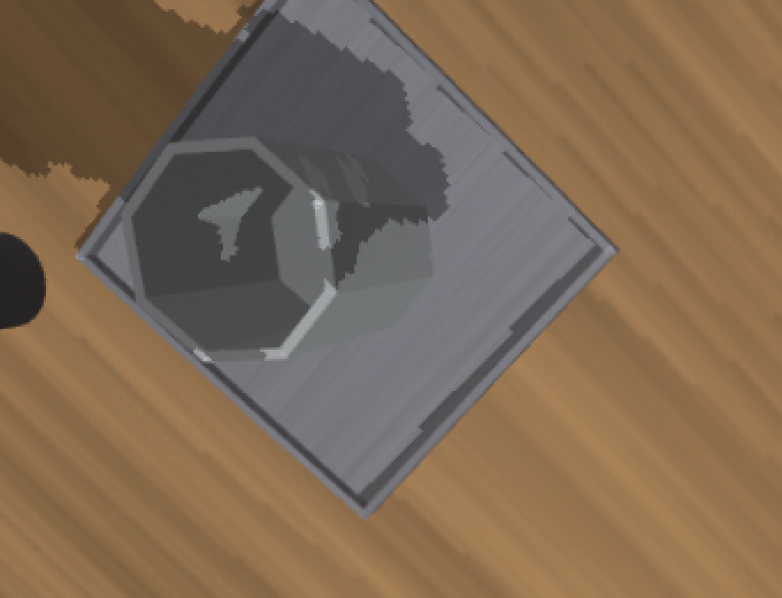

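```bash
python3 - <<'E'
from h import *
from scipy.optimize import least_squares
c=camera_model("wrist");np.set_printoptions(precision=1,suppress=True);st()
s=2.3
W=np.array([onz("wrist",np.array(p)/s,89,c)[:2] for p in [(173,147),(250,138),(320,193),(334,285),(280,358),(205,360),(140,300),(125,215)]])
f=lambda p:(W-p[:2]-31.4*np.c_[np.cos(p[2]+np.arange(8)*-np.pi/4),np.sin(p[2]+np.arange(8)*-np.pi/4)]).ravel()
b=min([least_squares(f,[*W.mean(0),a],loss="soft_l1") for a in np.arange(0,6.3,.5)],key=lambda r:r.cost);print("pot",b.x,b.cost,f(b.x))
A=np.array([onz("wrist",np.array(p)/s,10,c)[:2] for p in [(615,250),(365,515),(82,256)]]);C=(A[0]+A[2])/2;print(A,C,"err",b.x[:2]-C)
E
```

```text
34.0 [524.5  45.9 202.3] jaw -41.3 q [-0.   0.1  1.5 -0.   1.6  0.7] f [0.4 0.3 0.5] op 0.998
pot [475.7 196.7   1.3] 6.696158998708194 [ 0.1 -2.3 -1.3 -0.4 -0.1  1.3  0.4  1.3 -1.9  1.   0.1  0.1  1.2 -0.3
  0.6 -1.5]
[[544.7 131.2]
 [406.7 124.9]
 [400.2 261.7]] [472.4 196.4] err [3.3 0.3]
```

```bash
python3 - <<'E'
from h import *
a=get_image("side");cv2.imwrite("pics/end.png",a);st();print(env.finish_job())
E
```

```text
34.05 [524.5  46.  202.3] jaw -41.3 q [-0.02  0.05  1.49 -0.    1.61  0.7 ] f [ 0.  -0.1 -0.8] op 1.0
the job is handed in; nothing more can be done
None
```

View pics/end.png

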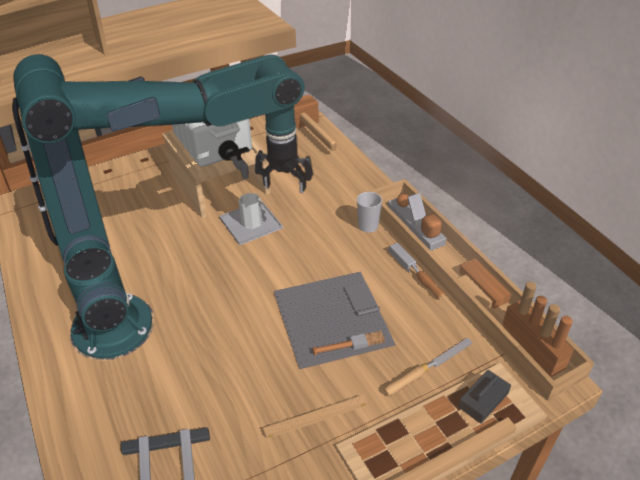

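The white glue pot is standing mouth-up in the drip pan under the spout, and I handed the job in at about 34 s of the 64 s allowed.

- **Turning it:** I rolled the pot over in two quarter turns in the gripper, braced against the edge of the mat. The last few degrees it settled upright by itself when I let go.
- **Placing it:** I lowered it into the open corner of the pan by its wall, then slid it under the spout with the back of an open finger.
- **Last checks:** In the last wrist picture the pot is about 3 mm from the pan's centre and upright. An earlier view put the spout within 2 mm of that centre. The arm is clear of everything. The other tools look unmoved in the final side picture; I did not measure them.
- **What went wrong on the way:** My first two pushes in the pan were too high on the pot and tilted it by about 10 degrees. It fell back onto its base in the pan each time, and a lower push then worked.
- **What disagreed:** The side camera read about 10 mm off from the wrist camera, so I used the wrist camera for the final positions.
- **Forces:** The wrist force readings I saw stayed below 25 N. I had no direct reading of contact with the dispenser.

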